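# Set out drilled plates for priming

### The job

Get the bench ready for priming: first clear the hammer, the square-tube offcut and the shaft collar off the plywood board, laying each neatly on the white outline of its own shape on the bench. Then stand every drilled steel plate there is on its short end on the board, one centred in each small black rectangle and lined up with it (with fewer than three plates any rectangles will do). The paint tin goes upright, centred on the solid white disc, at any time; leave everything else on the bench where it is and let go of everything.

Things in the scene. Friction and masses are not known exactly. Their poses are not given: they have to be found in the camera images.
- board: Fixed plywood priming board lying on the bench, 315 (its x) x 180 (its y) x 6 mm thick. Origin at the centre of its underside; z up. Three black rectangular outlines (76 along x, 30 along y) are painted on its top in a row along its x.
- stand0 (a point): Centre of the black rectangle number 0 on the board's top face, at board x = -105 mm (its axes are the board's). A plate stands here on its short end with its broad faces facing along the board's y (its 60 mm width along the board's x).
- stand1 (a point): Centre of the black rectangle number 1 on the board's top face, at board x = 0 mm (its axes are the board's). A plate stands here on its short end with its broad faces facing along the board's y (its 60 mm width along the board's x).
- stand2 (a point): Centre of the black rectangle number 2 on the board's top face, at board x = 105 mm (its axes are the board's). A plate stands here on its short end with its broad faces facing along the board's y (its 60 mm width along the board's x).
- plate0: Loose bare-steel plate with four drilled holes (black dots), 100 (its x) x 60 (its y) x 14 mm (its z, thickness), about 0.6 kg. Origin at its very centre. It starts lying flat on the bench, its long x axis within 0.3 rad of world y. May be absent (None); 2 or 3 plates are present. Standing on its short end its x axis is vertical and its centre 50 mm above the board's top.
- plate1: Loose bare-steel plate with four drilled holes (black dots), 100 (its x) x 60 (its y) x 14 mm (its z, thickness), about 0.6 kg. Origin at its very centre. It starts lying flat on the bench, its long x axis within 0.3 rad of world y. May be absent (None); 2 or 3 plates are present. Standing on its short end its x axis is vertical and its centre 50 mm above the board's top.
- plate2: Loose bare-steel plate with four drilled holes (black dots), 100 (its x) x 60 (its y) x 14 mm (its z, thickness), about 0.6 kg. Origin at its very centre. It starts lying flat on the bench, its long x axis within 0.3 rad of world y. May be absent (None); 2 or 3 plates are present. Standing on its short end its x axis is vertical and its centre 50 mm above the board's top.
- hammer: Loose hammer lying flat, 205 mm long, about 0.5 kg: round wooden handle 26 mm thick along its x from -140 to +35 mm, axis 15 mm above its underside; steel head a block 30 (x) x 80 (y) x 30 (z) mm centred at x = +50 mm. Origin on the underside, under the handle at a good gripping point near the balance point; x points to the head, z up. Starts on the board.
- hammer_head (a point): Centre of the hammer's head, 50 mm along hammer x from its origin and 15 mm up.
- hammer_mark: White hammer-shaped outline painted on the bench top (fixed, flat): a bar 180 x 38 mm for the handle crossed by a rectangle 42 x 92 mm for the head. Origin where the hammer's origin belongs; x points to the head end.
- hammer_mark_head (a point): Centre of the head part of the hammer outline, 50 mm along the outline's x.
- tube: Loose offcut of square steel tube, 90 mm long (its x) x 45 x 45 mm, wall 5 mm, open at both ends, about 0.4 kg, lying on its side. Origin at the very centre of the tube, 22.5 mm above what it lies on. Starts on the board.
- tube_mark: White rectangular outline 104 (its x) x 58 mm (its y) painted on the bench top. Origin at its centre; the tube lies along its x, either way round.
- collar: Loose steel shaft collar: a thick ring 60 mm outside, 28 mm bore, 26 mm high, about 0.35 kg, lying flat, z along its bore. Origin at the centre of its underside. Starts on the board.
- collar_mark: White ring-shaped outline, 74 mm outside, 4 mm wide line, painted on the bench top. Origin at its centre. The collar lies flat inside it.
- tin: Loose squat aluminium paint tin with a black lid, 60 mm diameter, 42 mm tall, about 0.35 kg. Origin at the centre of its underside; z up.
- tin_mark: Solid white disc, 74 mm diameter, painted on the bench top to one side of the board. Origin at its centre.
- screw_box: Bystander: closed cardboard box 80 x 50 x 30 mm on the bench; leave it alone. Origin under its centre.
- wrench: Bystander: flat wrench 170 mm long lying on the bench; leave it alone.
- screwdriver: Bystander: screwdriver 200 mm long lying beyond the board; leave it alone.
- nut_jar: Bystander: glass jar 64 mm diameter, 80 mm tall; leave it alone. Origin under its centre.
- mug: Bystander: blue mug 80 mm diameter, 90 mm tall; leave it alone. Origin under its centre.
- grinder: Bystander: angle grinder, about 280 mm long and 70 mm tall, lying beyond the board; leave it alone.

How it is judged:
On the way, in this order (a step that is already met when the one before it is completed fails the run):
1. hammer, tube and collar are all off the board ((x of hammer in the frame of board above 0.17 m or x of hammer in the frame of board below -0.17 m or y of hammer in the frame of board above 0.1 m or y of hammer in the frame of board below -0.1 m) and (x of tube in the frame of board above 0.17 m or x of tube in the frame of board below -0.17 m or y of tube in the frame of board above 0.1 m or y of tube in the frame of board below -0.1 m) and (x of collar in the frame of board above 0.17 m or x of collar in the frame of board below -0.17 m or y of collar in the frame of board above 0.1 m or y of collar in the frame of board below -0.1 m)), for 0.2 s.
2. every plate stands on its short end in a rectangle on the board ((angle between plate0's own x axis and vertical below 0.12 rad or angle between plate0's own x axis and vertical above 3.0216 rad) and (horizontal distance between plate0 and stand0 below 0.014 m or horizontal distance between plate0 and stand1 below 0.014 m or horizontal distance between plate0 and stand2 below 0.014 m) and angle between the z axis of each of plate0, plate1, plate2 and the y axis of board, either way round below 0.2 rad and height (world z) of plate0 between 0.05 and 0.062 m and linear speed of each of plate0, plate1, plate2 below 0.03 m/s and angular speed of each of plate0, plate1, plate2 below 0.3 rad/s and (angle between plate1's own x axis and vertical below 0.12 rad or angle between plate1's own x axis and vertical above 3.0216 rad) and (horizontal distance between plate1 and stand0 below 0.014 m or horizontal distance between plate1 and stand1 below 0.014 m or horizontal distance between plate1 and stand2 below 0.014 m) and height (world z) of plate1 between 0.05 and 0.062 m and (angle between plate2's own x axis and vertical below 0.12 rad or angle between plate2's own x axis and vertical above 3.0216 rad) and (horizontal distance between plate2 and stand0 below 0.014 m or horizontal distance between plate2 and stand1 below 0.014 m or horizontal distance between plate2 and stand2 below 0.014 m) and height (world z) of plate2 between 0.05 and 0.062 m), for 0.2 s.
At the end, for the whole second after the job is handed in: Each plate stands on end (0.12 rad), centred in a rectangle to 14 mm, square to 0.2 rad; hammer, tube, collar lie flat on their outlines to 18 mm (hammer head to 25 mm), hammer and tube aligned to 0.25 rad; tin upright on the disc to 18 mm; all at rest and released (all of step 2 and horizontal distance between hammer and hammer_mark below 0.018 m and horizontal distance between hammer_head and hammer_mark_head below 0.025 m and angle between the x axis of hammer and the x axis of hammer_mark, either way round below 0.25 rad and angle between each of hammer, tin's own z axis and vertical below 0.1 rad and height (world z) of each of hammer, tin below 0.008 m and linear speed of each of hammer, tube, collar, tin below 0.03 m/s and angular speed of each of hammer, tube, collar, tin below 0.3 rad/s and horizontal distance between tube and tube_mark below 0.018 m and angle between the x axis of tube and the x axis of tube_mark, either way round below 0.25 rad and height (world z) of tube below 0.026 m and angle between tube's own x axis and vertical between 1.49 and 1.65 rad and horizontal distance between collar and collar_mark below 0.018 m and (angle between collar's own z axis and vertical below 0.1 rad or angle between collar's own z axis and vertical above 3.04 rad) and height (world z) of collar below 0.03 m and horizontal distance between tin and tin_mark below 0.018 m); the robot touches nothing.
It fails at once if a bystander (screw box, wrench, screwdriver, nut jar, mug or grinder) is pushed more than 50 mm (distance of any of screw_box, wrench, screwdriver, nut_jar, mug, grinder from where it was at the start of the episode above 0.05 m).
Of plate0, plate1, plate2 only 2 to 3 are there at a start; the rules pass over those that are not, and their reading is None.
At some moment in a run one of hammer, tube, collar may be knocked a few centimetres aside while the robot is not near it.
Once in a run the grip may slacken for a moment while it holds something.
It also fails if it takes over 210 s, if anything falls off the work surface, if the arm or the gripper's body presses on something with over 40 N, if the wrist force passes 120 N, or if a joint passes its speed limit or range.

### The arm

A 6-joint arm with a two-finger parallel gripper is mounted at the origin on the work surface. World frame = base frame: x ahead of the robot, y to its left, z up, the work surface at z = 0. Lengths are in m, angles in rad, forces in N, time in s.
With the tool pointing down it reaches from about 0.35 to 0.975 m from the base axis. Payload 4.9 kg.
Tool frame: the origin (TCP) lies at the very end of the fingers, on their centre line; the grasp point (between the pads) lies 19 mm behind it; z points along the fingers, y is the line along which they close (so a half turn about z gives the same grasp; the last joint's range is limited). The gripper opens to 85 mm and grips with 20 to 120 N. Pads are 22 mm wide; open, the fingers measure 114 mm over their backs; the gripper's body (76 mm by 85 mm) begins 54 mm behind the grasp point. The pads swing forward as they close: fully open they stand 13 mm farther back than shut.
Start: joints at [-1.333, 0.053, 1.613, -0, 1.476, -0.119], TCP at [0.218, -0.586, 0.231] pointing down, gripper open.
Joint ranges: [-3.01, 3.01], [-1.01, 2.22], [0.06, 2.58], [-1.02, 4.17], [0.09, 2.62], [-3.14, 3.14]. Speed limits (rad/s): [2.57, 2.57, 3.14, 3.14, 3.14, 3.14].

### API

Orientations are given as a unit quaternion [w, x, y, z].
In Python, from plant import manip gives the robot as it stands.
- The arm moves only by the tool send_rows, never from a script. Its argument "increments" is a list of rows, each an object of numbers: "claw": the closure, from -1 (fully open) to 1 (shut); "dx", "dy", "dz": the shift along the tool's x, y, z in units of 0.5 m (1.0 is 0.5 m); "yaw": the turn about the tool's z in units of 1.5 rad (1.0 is 1.5 rad). A call has 1 to 20 rows; each row is the pose to reach, as a shift and turn from the pose commanded when the call began, along the tool's axes at that moment; what a row does not reach only later rows make up. A row lasts 1/8 s, in which the tool goes at most 62.5 mm and 10.7 degrees, less where a joint would pass 70% of its speed; a pose out of reach is approached as far as the arm can. A call with a number of a shift or a turn outside -1 to 1 is refused whole. A call with a gripper value outside its range is refused whole. The fingers move at their own pace and stop on an object; the grip force is fixed at half the most. Time passes only in rows, so rows that repeat a pose let the fingers close. It gives the time, the measured TCP pose, the force, the opening and the grip force at its end, in the units of the state.
- manip.state(): the state, without advancing time (a new reading comes with each control period).
- manip.grab_frame(name): name is "scene" or "top" or "wrist"; returns the picture (480x640x3 uint8, red, green, blue); there is no depth.
- manip.camera_params(name): a dict with "camera_matrix" (3x3 intrinsics, pixels), "extrinsics" (4x4, takes a point from world to camera coordinates); the wrist camera has in their place "tool_from_camera" (4x4, takes a point from camera to tool coordinates, whose origin is the TCP and whose axes are the flange's). Camera axes: x right, y down, z forward; pixel columns grow to the right and rows downward; lengths in m; the calibration is good to about 2 mm. A picture is of the moment at which its call begins: read the wrist's pose just before it. camera_params takes no time and is no camera call.
- manip.job_done(): hands the job in; it is judged then, once.
The state is a dict: "time": time; "joint_pos": joint angles; "joint_vel": joint speeds; "joint_efforts": joint torques, N m; "tool_pos": TCP position; "tool_rot": TCP orientation; "contact_force": force on the tool from outside, world axes, zero at the start; "ft_torque": the same for the moment, N m; "gripper_width": opening from 0.0 (shut) to 1.0 (fully open); "grasp_force": force on a finger pad.
Only numpy, scipy, OpenCV 4.12 (cv2) and the standard library are available. Lean on these libraries where they do the work, as an engineer would, in place of code of your own. Each camera call takes 0.05 s, during which the arm holds its last target. There are 200 camera calls.

## Working session

There is one attempt and no reset: what is moved stays moved. The work goes in short steps, Python scripts to look and compute and a tool call to move; the robot and the scene stay as the last step left them, time stands still between calls to the robot, and variables do not carry over. Pictures are saved under pics/ and viewed, at most 14 in all, crops included, and the job is handed in when it is done.

Besides the shell and the picture viewer there is one more tool, called after "Call:" as a command line: name --argument value ..., lists and objects as JSON in quotes. send_rows: Moves the arm, as the interface text tells. Shifts and turns lie within -1 to 1; 1 stands for 0.5 m of shift or 1.5 rad of turn. Its arguments: {"type":"object","properties":{"increments":{"type":"array","items":{"type":"object","properties":{"claw":{"type":"number"},"dx":{"type":"number"},"dy":{"type":"number"},"dz":{"type":"number"},"yaw":{"type":"number"}}}}},"required":["increments"]}

```bash
mkdir -p pics; ls; cat > h.py <<'E'
import numpy as np, cv2
from plant import manip
def grab(n,f):
    s=manip.state(); im=manip.grab_frame(n); cv2.imwrite('pics/'+f,im[:,:,::-1]); return s,im
E
python3 - <<'E'
from h import *
for n in('top','scene','wrist'):
    grab(n,n+'0.png'); print(n,{k:np.round(v,4).tolist() for k,v in manip.camera_params(n).items()})
s=manip.state();print(s)
E
```

```text
pics
top {'camera_matrix': [[559.4256, 0.0, 324.6799], [0.0, 559.4256, 240.3617], [0.0, 0.0, 1.0]], 'extrinsics': [[-0.024, -0.9994, -0.0267, 0.0155], [-0.9956, 0.0263, -0.0899, 0.5806], [0.0905, 0.0244, -0.9956, 1.1484], [0.0, 0.0, 0.0, 1.0]]}
scene {'camera_matrix': [[450.2471, 0.0, 317.1272], [0.0, 450.2471, 239.569], [0.0, 0.0, 1.0]], 'extrinsics': [[-0.1075, 0.9941, 0.0144, 0.0817], [0.8481, 0.0993, -0.5204, -0.4748], [-0.5187, -0.0437, -0.8538, 1.5507], [0.0, 0.0, 0.0, 1.0]]}
wrist {'camera_matrix': [[334.8466, 0.0, 323.0158], [0.0, 334.8466, 236.9076], [0.0, 0.0, 1.0]], 'tool_from_camera': [[0.0013, -0.9492, -0.3148, 0.0813], [1.0, 0.0015, -0.0003, -0.0016], [0.0008, -0.3148, 0.9492, -0.1415], [0.0, 0.0, 0.0, 1.0]]}
{'time': 0.15, 'joint_pos': array([-1.33302374e+00,  5.32720556e-02,  1.61401301e+00,  1.28567025e-05,
        1.47601497e+00, -1.18995605e-01]), 'joint_vel': array([ 0.00023806, -0.0030037 , -0.00287428, -0.00064273,  0.00051215,
       -0.00112736]), 'joint_efforts': array([ 2.73373153e-04, -3.94243062e+01, -3.70722413e+01, -1.13468957e-04,
        4.70028841e-03, -2.20136592e-06]), 'tool_pos': array([ 0.21816636, -0.58514722,  0.23028344]), 'tool_rot': array([-8.52565232e-04,  9.84131453e-01,  1.77438875e-01, -4.42818956e-05]), 'contact_force': array([-0.61093113,  0.02984383, -0.00618473]), 'ft_torque': array([0.00439499, 0.01340687, 0.0160765 ]), 'grasp_force': 0.0, 'gripper_width': 0.9957859630257645}
```

View pics/top0.png

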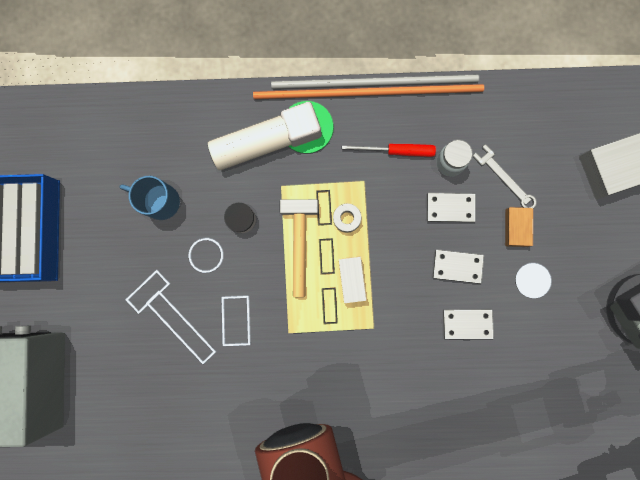

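View pics/scene0.png

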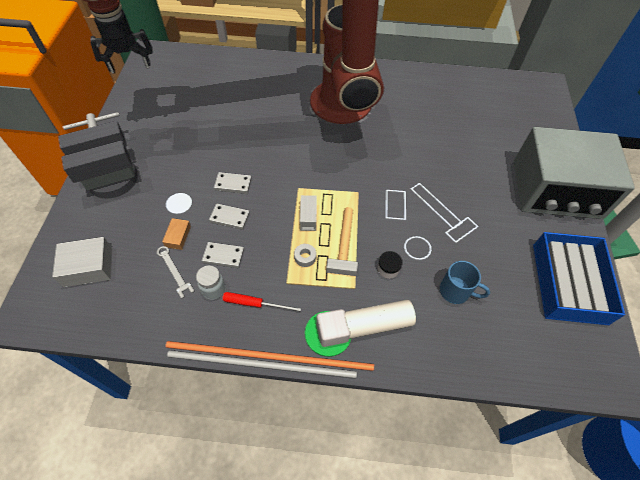

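The top view shows three plates, centred near (452,208), (459,266) and (468,324). The tin is at (239,217), its disc at (533,281), and the collar ring at (206,255). The tube mark is at (236,321) and the hammer mark runs from (148,292) to (212,357). The board spans (282–372, 182–332), with the hammer handle at x≈300, the collar at (347,217) and the tube at (352,281). The scene view shows the same layout. I'll measure from both views.

```bash
cat >> h.py <<'E'
P={n:manip.camera_params(n) for n in('top','scene','wrist')}
def KE(n,s=None):
    K=P[n]['camera_matrix']
    if n!='wrist': E=P[n]['extrinsics']
    else:
        from scipy.spatial.transform import Rotation as R
        T=np.eye(4); q=s['tool_rot']; T[:3,:3]=R.from_quat([q[1],q[2],q[3],q[0]]).as_matrix(); T[:3,3]=s['tool_pos']
        E=np.linalg.inv(T@P[n]['tool_from_camera'])
    return np.array(K),np.array(E)
def ray(ke,uv):
    K,E=ke; d=E[:3,:3].T@np.linalg.solve(K,[uv[0],uv[1],1.]); return -E[:3,:3].T@E[:3,3],d
def onz(ke,uv,z):
    o,d=ray(ke,uv); return o+d*(z-o[2])/d[2]
def tri(ka,ua,kb,ub):
    a,d=ray(ka,ua);b,e=ray(kb,ub)
    t=np.linalg.lstsq(np.c_[d,-e],b-a,rcond=None)[0]; p,q=a+t[0]*d,b+t[1]*e
    return (p+q)/2,np.linalg.norm(p-q)
def mask(im,kind):
    h=cv2.cvtColor(im,cv2.COLOR_RGB2HSV); H,S,V=[h[...,i].astype(int) for i in range(3)]
    m={'white':(S<40)&(V>150),'grey':(S<60)&(V>130),'black':V<60,'wood':(H<18)&(S>90)&(V>100),'board':(S>45)&(V>130)}[kind]
    return m.astype(np.uint8)*255
def blob(im,kind,roi,close=0,hull=True):
    """largest blob in roi (x0,y0,x1,y1): centre, minAreaRect, contour (full-image px)"""
    x0,y0,x1,y1=roi; m=mask(im,kind)[y0:y1,x0:x1]
    if close: m=cv2.morphologyEx(m,cv2.MORPH_CLOSE,np.ones((close,close)))
    c=max(cv2.findContours(m,cv2.RETR_EXTERNAL,cv2.CHAIN_APPROX_NONE)[0],key=cv2.contourArea)+[x0,y0]
    c=c.astype(np.float32); r=cv2.minAreaRect(c); M=cv2.moments(cv2.convexHull(c) if hull else c); 
    return np.array([M['m10']/M['m00'],M['m01']/M['m00']]),r,c
def rectz(ke,c,z):
    """project contour on plane z, min area rect: centre, (long,short), angle of long axis"""
    p=np.array([onz(ke,u,z)[:2] for u in c[:,0]],np.float32)*1000
    b=cv2.boxPoints(cv2.minAreaRect(p)); e=[b[1]-b[0],b[2]-b[1]]; e.sort(key=lambda v:-np.linalg.norm(v))
    return b.mean(0),[round(float(np.linalg.norm(v)),1) for v in e],round(float(np.arctan2(e[0][1],e[0][0])%np.pi),3)
E
cat > m1.py <<'E'
from h import *
t=cv2.imread('pics/top0.png')[:,:,::-1].copy(); s=cv2.imread('pics/scene0.png')[:,:,::-1].copy()
kt,ks=KE('top'),KE('scene')
items={'plate0':('grey',(418,188,486,228),(198,236,248,270),.014),'plate1':('grey',(425,244,492,290),(202,200,256,232),.014),
'plate2':('grey',(435,302,502,346),(208,168,258,196),.014),'tinmark':('white',(508,256,560,305),(160,188,196,217),0),
'colmark':('white',(184,235,228,276),(400,232,436,264),0),'tubemark':('white',(216,288,256,352),(382,184,410,224),0),
'hammark':('white',(115,262,215,368),(405,178,484,246),0),'tin':('black',(220,198,262,240),(374,244,408,282),.042),
'collar':('grey',(330,202,366,234),(292,242,318,268),.032),'tube':('grey',(335,252,372,310),(298,192,320,232),.051),
'head':('grey',(275,194,319,218),(325,256,360,276),.036),'handle':('wood',(285,214,312,304),(336,204,358,264),.034),
'board':('board',(270,172,385,342),(282,182,364,292),.006)}
for n,(k,r1,r2,z) in items.items():
    a=blob(t,k,r1,5 if n=='board' else 0); b=blob(s,k,r2,5 if n=='board' else 0); q,e=tri(kt,a[0],ks,b[0])
    c,d,an=rectz(kt,a[2],z); c2,d2,an2=rectz(ks,b[2],z)
    print(n,'px',a[0].round(1),'top',c.round(1),d,an,'cen',(1000*onz(kt,a[0],z)[:2]).round(1),'| scene',c2.round(1),d2,an2,'| tri',(q*1000).round(1),round(e*1000,1))
m=mask(t,'black')
for i,r in enumerate([(316,186,333,228),(316,234,337,277),(320,284,340,328)]):
    a=blob(t,'black',r); print('stand',i,*rectz(kt,a[2],.006))
E
python3 m1.py
```

```text
plate0 px [451.6 206.8] top [ 646.3 -269.5] [99.3, 60.1] 1.53 cen [ 646.2 -269.7] | scene [ 643.7 -270.5] [101.6, 59.9] 1.528 | tri [ 645.8 -269.3   16.8] 0.2
plate1 px [458.4 265.8] top [ 520.9 -278.5] [101.1, 60.9] 1.435 cen [ 520.9 -278.4] | scene [ 517.9 -279.9] [101.6, 60.4] 1.436 | tri [ 520.8 -278.1   17.6] 0.9
plate2 px [468.4 323.7] top [ 400.5 -293.8] [101.3, 59.8] 1.549 cen [ 400.  -293.6] | scene [ 397.  -295.2] [101.5, 60.4] 1.561 | tri [ 400.3 -293.3   18. ] 1.1
tinmark px [533.1 280.1] top [ 487.6 -437.5] [73.6, 71.7] 1.545 cen [ 487.3 -436.8] | scene [ 484.  -438.4] [74.1, 72.4] 0.252 | tri [ 487.3 -436.1    4. ] 1.2
colmark px [205.3 254.8] top [558.4 260.1] [73.9, 73.4] 1.546 cen [558.6 259.5] | scene [555.  258.7] [76.2, 74.1] 1.686 | tri [558.3 257.9   4.7] 1.0
tubemark px [235.2 320.1] top [417.4 195.7] [105.5, 59.6] 0.017 cen [417.7 196.1] | scene [413.5 193.4] [106.0, 59.1] 0.006 | tri [418.  194.3   3.8] 2.0
hammark px [169.6 315.3] top [420.7 325.4] [218.0, 93.4] 0.762 cen [431.1 336.9] | scene [413.9 327.4] [218.3, 93.2] 0.722 | tri [ 4.311e+02  3.379e+02 -2
[... 520 characters left out ...]
en [654.7  53.8] | scene [652.6  53.5] [79.0, 28.8] 1.544 | tri [654.3  53.4  39. ] 0.3
handle px [303.2 259.6] top [551.2  46.6] [171.1, 4.2] 3.121 cen [541.   46.5] | scene [550.8  47.2] [170.7, 10.0] 3.12 | tri [542.4  47.7  11.5] 0.5
board px [326.6 256.9] top [549.7  -1.6] [316.5, 181.7] 0.033 cen [547.2  -1.9] | scene [547.2  -3.2] [318.4, 183.4] 0.033 | tri [548.5  -2.2 -14.2] 1.7Traceback (most recent call last):
  File "m1.py", line 17, in <module>
    a=blob(t,'black',r); print('stand',i,*rectz(kt,a[2],.006))
  File "h.py", line 32, in blob
    return np.array([M['m10']/M['m00'],M['m01']/M['m00']]),r,c
                     ~~~~~~~~^~~~~~~~~
ZeroDivisionError: float division by zero
```

The sizes, heights and triangulation agree, with a consistent bias of about 3 mm between the cameras. I'll average the two views. Next is a planning helper, starting with the hammer.

```bash
cat >> h.py <<'E'
def plan(wps):
    """wps: (x,y,z mm, heading of tool x): prints tool-frame units from the present commanded (~measured) pose"""
    from scipy.spatial.transform import Rotation as R
    s=manip.state(); q=s['tool_rot']; M=R.from_quat([q[1],q[2],q[3],q[0]]).as_matrix(); p0=s['tool_pos']; f0=np.arctan2(M[1,0],M[0,0]); prev=p0;pf=f0
    print('now',(p0*1000).round(1),round(f0,3),'w',round(s['gripper_width']*85,1),'t',round(s['time'],1),'F',s['contact_force'].round(1),'g',round(s['grasp_force'],1))
    for x,y,z,f in wps:
        p=np.array([x,y,z])/1000; d=M.T@(p-p0)/.5; n=max(np.linalg.norm(p-prev)/.0625,abs(f-pf)/.187)
        print('dx %.4f dy %.4f dz %.4f yaw %.4f  rows %.1f'%(*d,(f0-f)/1.5,n)); prev=p;pf=f
E
python3 -c "
from h import *
plan([(450,-350,230,.15),(604,55,150,-.025),(604,55,10,-.025)])"
```

```text
now [ 218.2 -585.1  230.3] 0.357 w 84.6 t 0.1 F [-0.6  0.  -0. ] g 0.0
dx 0.5987 dy -0.2787 dz 0.0012 yaw 0.1378  rows 5.3
dx 1.1702 dy -0.9299 dz 0.1624 yaw 0.2545  rows 7.0
dx 1.1701 dy -0.9294 dz 0.4424 yaw 0.2545  rows 2.2
```

Call:
send_rows --increments '[{"dx": 0.6, "dy": -0.28, "dz": 0, "yaw": 0.1, "claw": -1}, {"dx": 0.6, "dy": -0.28, "dz": 0, "yaw": 0.14}, {"dx": 0.6, "dy": -0.28, "dz": 0, "yaw": 0.14}, {"dx": 0.6, "dy": -0.28, "dz": 0, "yaw": 0.14}, {"dx": 0.6, "dy": -0.28, "dz": 0, "yaw": 0.14}, {"dx": 0.95, "dy": -0.8, "dz": 0, "yaw": 0.25}, {"dx": 0.95, "dy": -0.8, "dz": 0, "yaw": 0.25}, {"dx": 0.95, "dy": -0.8, "dz": 0, "yaw": 0.25}, {"dx": 0.95, "dy": -0.8, "dz": 0, "yaw": 0.25}, {"dx": 0.95, "dy": -0.8, "dz": 0, "yaw": 0.25}, {"dx": 0.95, "dy": -0.8, "dz": 0, "yaw": 0.25}, {"dx": 0.95, "dy": -0.8, "dz": 0, "yaw": 0.25}, {"dx": 0.95, "dy": -0.8, "dz": 0, "yaw": 0.25}]'

```text
invalid input
```

```bash
python3 -c "
from h import *
plan([(604,55,150,-.025),(604,55,10,-.025)])
grab('wrist','w1.png')"
```

```text
now [ 218.2 -585.1  230.3] 0.357 w 84.6 t 0.1 F [-0.6  0.  -0. ] g 0.0
dx 1.1702 dy -0.9299 dz 0.1624 yaw 0.2545  rows 12.0
dx 1.1701 dy -0.9294 dz 0.4424 yaw 0.2545  rows 2.2
```

View pics/w1.png

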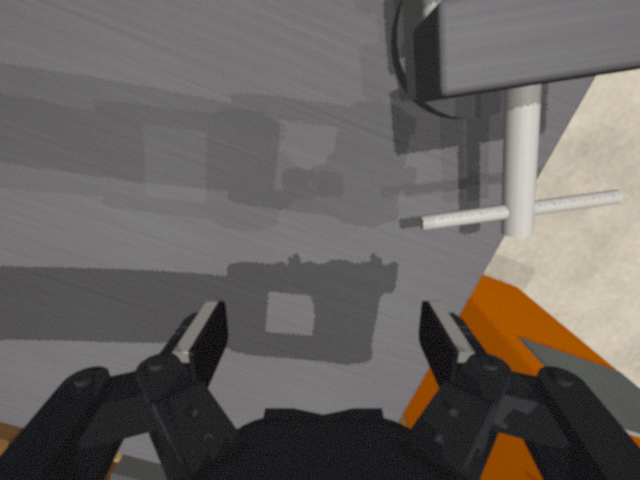

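The wrist view shows both fingers, at x≈205 and x≈440, over empty bench at the start pose. The arm hasn't moved, because the call was refused; every row probably needs all the fields.

Call:
send_rows --increments '[{"dx": 0.6, "dy": -0.28, "dz": 0, "yaw": 0.1, "claw": -1}, {"dx": 0.6, "dy": -0.28, "dz": 0, "yaw": 0.14, "claw": -1}, {"dx": 0.6, "dy": -0.28, "dz": 0, "yaw": 0.14, "claw": -1}, {"dx": 0.6, "dy": -0.28, "dz": 0, "yaw": 0.14, "claw": -1}, {"dx": 0.6, "dy": -0.28, "dz": 0, "yaw": 0.14, "claw": -1}, {"dx": 0.95, "dy": -0.8, "dz": 0, "yaw": 0.25, "claw": -1}, {"dx": 0.95, "dy": -0.8, "dz": 0, "yaw": 0.25, "claw": -1}, {"dx": 0.95, "dy": -0.8, "dz": 0, "yaw": 0.25, "claw": -1}, {"dx": 0.95, "dy": -0.8, "dz": 0, "yaw": 0.25, "claw": -1}, {"dx": 0.95, "dy": -0.8, "dz": 0, "yaw": 0.25, "claw": -1}, {"dx": 0.95, "dy": -0.8, "dz": 0, "yaw": 0.25, "claw": -1}, {"dx": 0.95, "dy": -0.8, "dz": 0, "yaw": 0.25, "claw": -1}, {"dx": 0.95, "dy": -0.8, "dz": 0, "yaw": 0.25, "claw": -1}, {"dx": 0.95, "dy": -0.8, "dz": 0, "yaw": 0.25, "claw": -1}]'

```text
time: 1.95
tool_pos: [0.5235, -0.0464, 0.2312]
tool_rot: [0.0, 1.0, -0.01, -0.0]
contact_force: [0.9, -0.1, -0.1]
gripper_width: 0.999
grasp_force: 0.0
```

```bash
python3 -c "
from h import *
plan([(604,55,150,-.025),(604,55,10,-.025)])"
```

```text
now [523.5 -46.4 231.2] -0.021 w 84.9 t 1.9 F [ 0.9 -0.1 -0.1] g 0.0
dx 0.1569 dy -0.2061 dz 0.1624 yaw 0.0030  rows 2.4
dx 0.1569 dy -0.2061 dz 0.4424 yaw 0.0030  rows 2.2
```

Call:
send_rows --increments '[{"dx": 0.157, "dy": -0.206, "dz": 0.16, "yaw": 0.003, "claw": -0.5}, {"dx": 0.157, "dy": -0.206, "dz": 0.16, "yaw": 0.003, "claw": -0.5}, {"dx": 0.157, "dy": -0.206, "dz": 0.16, "yaw": 0.003, "claw": -0.5}, {"dx": 0.157, "dy": -0.206, "dz": 0.16, "yaw": 0.003, "claw": -0.5}, {"dx": 0.157, "dy": -0.206, "dz": 0.3, "yaw": 0.003, "claw": -0.5}, {"dx": 0.157, "dy": -0.206, "dz": 0.4, "yaw": 0.003, "claw": -0.5}, {"dx": 0.157, "dy": -0.206, "dz": 0.44, "yaw": 0.003, "claw": -0.5}, {"dx": 0.157, "dy": -0.206, "dz": 0.44, "yaw": 0.003, "claw": -0.5}, {"dx": 0.157, "dy": -0.206, "dz": 0.44, "yaw": 0.003, "claw": 1}, {"dx": 0.157, "dy": -0.206, "dz": 0.44, "yaw": 0.003, "claw": 1}, {"dx": 0.157, "dy": -0.206, "dz": 0.44, "yaw": 0.003, "claw": 1}, {"dx": 0.157, "dy": -0.206, "dz": 0.44, "yaw": 0.003, "claw": 1}, {"dx": 0.157, "dy": -0.206, "dz": 0.44, "yaw": 0.003, "claw": 1}, {"dx": 0.157, "dy": -0.206, "dz": 0.38, "yaw": 0.003, "claw": 1}, {"dx": 0.157, "dy": -0.206, "dz": 0.3, "yaw": 0.003, "claw": 1}, {"dx": 0.157, "dy": -0.206, "dz": 0.2, "yaw": 0.003, "claw": 1}, {"dx": 0.157, "dy": -0.206, "dz": 0.2, "yaw": 0.003, "claw": 1}, {"dx": 0.157, "dy": -0.206, "dz": 0.2, "yaw": 0.003, "claw": 1}]'

```text
time: 4.2
tool_pos: [0.6029, 0.0568, 0.13]
tool_rot: [-0.0, 1.0, -0.011, -0.001]
contact_force: [-1.1, -0.8, -5.6]
gripper_width: 0.278
grasp_force: 59.9
```

```bash
python3 -c "
from h import *
plan([(445.3,352.1,131,.742),(445.3,352.1,4.5,.742)])
grab('top','t1.png')"
```

```text
now [602.9  56.8 130. ] -0.023 w 23.6 t 4.2 F [-1.1 -0.8 -5.6] g 59.9
dx -0.3284 dy -0.5834 dz -0.0011 yaw -0.5097  rows 5.4
dx -0.3278 dy -0.5834 dz 0.2519 yaw -0.5097  rows 2.0
```

View pics/t1.png

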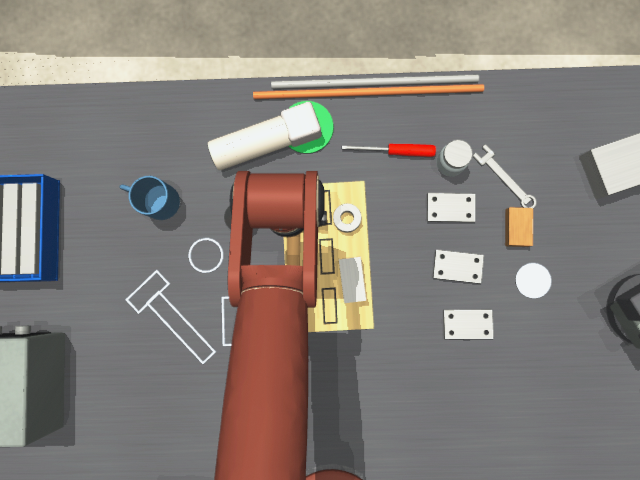

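The hammer is held: opening about 24 mm, with its 5 N weight on the wrist. The view shows the arm over the hammer, with the tube and collar unmoved. Placing it now.

Call:
send_rows --increments '[{"dx": -0.06, "dy": -0.1, "dz": 0, "yaw": -0.1, "claw": 1}, {"dx": -0.12, "dy": -0.2, "dz": 0, "yaw": -0.2, "claw": 1}, {"dx": -0.18, "dy": -0.3, "dz": 0, "yaw": -0.3, "claw": 1}, {"dx": -0.24, "dy": -0.4, "dz": 0, "yaw": -0.4, "claw": 1}, {"dx": -0.29, "dy": -0.5, "dz": 0, "yaw": -0.5, "claw": 1}, {"dx": -0.3284, "dy": -0.5834, "dz": 0, "yaw": -0.51, "claw": 1}, {"dx": -0.3284, "dy": -0.5834, "dz": 0, "yaw": -0.51, "claw": 1}, {"dx": -0.3284, "dy": -0.5834, "dz": 0, "yaw": -0.51, "claw": 1}, {"dx": -0.3284, "dy": -0.5834, "dz": 0.1, "yaw": -0.51, "claw": 1}, {"dx": -0.3284, "dy": -0.5834, "dz": 0.18, "yaw": -0.51, "claw": 1}, {"dx": -0.3284, "dy": -0.5834, "dz": 0.22, "yaw": -0.51, "claw": 1}, {"dx": -0.3284, "dy": -0.5834, "dz": 0.24, "yaw": -0.51, "claw": 1}, {"dx": -0.3284, "dy": -0.5834, "dz": 0.25, "yaw": -0.51, "claw": 1}, {"dx": -0.3284, "dy": -0.5834, "dz": 0.25, "yaw": -0.51, "claw": 1}]'

```text
time: 6.0
tool_pos: [0.4485, 0.3529, 0.0089]
tool_rot: [-0.0, 0.932, 0.363, 0.002]
contact_force: [-1.1, -0.8, -1.0]
gripper_width: 0.276
grasp_force: 60.5
```

Call:
send_rows --increments '[{"dx": 0, "dy": 0, "dz": 0, "yaw": 0, "claw": 1}, {"dx": 0, "dy": 0, "dz": 0, "yaw": 0, "claw": 1}]'

```text
time: 6.25
tool_pos: [0.4485, 0.3529, 0.0086]
tool_rot: [-0.0, 0.932, 0.363, 0.002]
contact_force: [0.4, -1.7, 6.2]
gripper_width: 0.278
grasp_force: 61.3
```

Call:
send_rows --increments '[{"dx": 0, "dy": 0, "dz": 0, "yaw": 0, "claw": -0.3}, {"dx": 0, "dy": 0, "dz": 0, "yaw": 0, "claw": -0.3}, {"dx": 0, "dy": 0, "dz": 0, "yaw": 0, "claw": -0.3}, {"dx": 0, "dy": 0, "dz": -0.05, "yaw": 0, "claw": -0.3}, {"dx": 0, "dy": 0, "dz": -0.15, "yaw": 0, "claw": -0.3}, {"dx": 0, "dy": 0, "dz": -0.25, "yaw": 0, "claw": -0.8}, {"dx": 0, "dy": 0, "dz": -0.3, "yaw": 0, "claw": -0.8}, {"dx": 0, "dy": 0, "dz": -0.3, "yaw": 0, "claw": -0.8}]'

```text
time: 7.25
tool_pos: [0.4479, 0.353, 0.159]
tool_rot: [-0.001, 0.932, 0.363, 0.003]
contact_force: [-0.1, -0.5, -1.6]
gripper_width: 0.904
grasp_force: 0.0
```

```bash
python3 -c "
from h import *
plan([(495,-54.4,160,.104),(495,-54.4,19,.104)])"
```

```text
now [447.9 353.  159. ] 0.742 w 76.9 t 7.2 F [-0.1 -0.5 -1.6] g 0.0
dx -0.4814 dy 0.6640 dz -0.0039 yaw 0.4256  rows 6.6
dx -0.4829 dy 0.6637 dz 0.2781 yaw 0.4256  rows 2.3
```

Call:
send_rows --increments '[{"dx": -0.24, "dy": 0.33, "dz": 0, "yaw": 0.21, "claw": -0.7}, {"dx": -0.24, "dy": 0.33, "dz": 0, "yaw": 0.21, "claw": -0.7}, {"dx": -0.24, "dy": 0.33, "dz": 0, "yaw": 0.21, "claw": -0.7}, {"dx": -0.481, "dy": 0.664, "dz": 0, "yaw": 0.425, "claw": -0.7}, {"dx": -0.481, "dy": 0.664, "dz": 0, "yaw": 0.425, "claw": -0.7}, {"dx": -0.481, "dy": 0.664, "dz": 0, "yaw": 0.425, "claw": -0.7}, {"dx": -0.481, "dy": 0.664, "dz": 0, "yaw": 0.425, "claw": -0.7}, {"dx": -0.481, "dy": 0.664, "dz": 0, "yaw": 0.425, "claw": -0.7}, {"dx": -0.481, "dy": 0.664, "dz": 0, "yaw": 0.425, "claw": -0.7}, {"dx": -0.481, "dy": 0.664, "dz": 0.1, "yaw": 0.425, "claw": -0.7}, {"dx": -0.481, "dy": 0.664, "dz": 0.2, "yaw": 0.425, "claw": -0.7}, {"dx": -0.481, "dy": 0.664, "dz": 0.278, "yaw": 0.425, "claw": -0.7}, {"dx": -0.481, "dy": 0.664, "dz": 0.278, "yaw": 0.425, "claw": -0.7}, {"dx": -0.481, "dy": 0.664, "dz": 0.278, "yaw": 0.425, "claw": 1}, {"dx": -0.481, "dy": 0.664, "dz": 0.278, "yaw": 0.425, "claw": 1}, {"dx": -0.481, "dy": 0.664, "dz": 0.278, "yaw": 0.425, "claw": 1}, {"dx": -0.481, "dy": 0.664, "dz": 0.278, "yaw": 0.425, "claw": 1}]'

```text
time: 9.38
tool_pos: [0.4958, -0.0554, 0.0198]
tool_rot: [0.0, 0.999, 0.052, 0.002]
contact_force: [-0.4, 1.9, 6.1]
gripper_width: 0.516
grasp_force: 64.6
```

Call:
send_rows --increments '[{"dx": 0, "dy": 0, "dz": -0.05, "yaw": 0, "claw": 1}, {"dx": 0, "dy": 0, "dz": -0.15, "yaw": 0, "claw": 1}, {"dx": 0, "dy": 0, "dz": -0.22, "yaw": 0, "claw": 1}, {"dx": 0, "dy": 0, "dz": -0.22, "yaw": 0, "claw": 1}, {"dx": 0, "dy": 0, "dz": -0.22, "yaw": 0, "claw": 1}]'

```text
time: 10.0
tool_pos: [0.4922, -0.0549, 0.1251]
tool_rot: [-0.0, 0.999, 0.052, -0.002]
contact_force: [-0.2, -0.3, -4.6]
gripper_width: 0.518
grasp_force: 63.4
```

```bash
python3 -c "
from h import *
plan([(415.5,194.5,129,.012),(415.5,194.5,13,.012)])"
```

```text
now [492.2 -54.9 125.1] 0.105 w 44.0 t 10.0 F [-0.2 -0.3 -4.6] g 63.4
dx -0.1005 dy -0.5122 dz -0.0069 yaw 0.0618  rows 4.2
dx -0.0998 dy -0.5119 dz 0.2251 yaw 0.0618  rows 1.9
```

Call:
send_rows --increments '[{"dx": -0.05, "dy": -0.26, "dz": 0, "yaw": 0.03, "claw": 1}, {"dx": -0.05, "dy": -0.26, "dz": 0, "yaw": 0.03, "claw": 1}, {"dx": -0.1, "dy": -0.512, "dz": 0, "yaw": 0.062, "claw": 1}, {"dx": -0.1, "dy": -0.512, "dz": 0, "yaw": 0.062, "claw": 1}, {"dx": -0.1, "dy": -0.512, "dz": 0, "yaw": 0.062, "claw": 1}, {"dx": -0.1, "dy": -0.512, "dz": 0, "yaw": 0.062, "claw": 1}, {"dx": -0.1, "dy": -0.512, "dz": 0, "yaw": 0.062, "claw": 1}, {"dx": -0.1, "dy": -0.512, "dz": 0.1, "yaw": 0.062, "claw": 1}, {"dx": -0.1, "dy": -0.512, "dz": 0.18, "yaw": 0.062, "claw": 1}, {"dx": -0.1, "dy": -0.512, "dz": 0.22, "yaw": 0.062, "claw": 1}, {"dx": -0.1, "dy": -0.512, "dz": 0.23, "yaw": 0.062, "claw": 1}, {"dx": -0.1, "dy": -0.512, "dz": 0.23, "yaw": 0.062, "claw": 1}, {"dx": -0.1, "dy": -0.512, "dz": 0.23, "yaw": 0.062, "claw": 1}]'

```text
time: 11.62
tool_pos: [0.4181, 0.1927, 0.0135]
tool_rot: [0.0, 1.0, 0.004, -0.001]
contact_force: [-3.9, -1.2, 3.2]
gripper_width: 0.52
grasp_force: 66.3
```

Call:
send_rows --increments '[{"dx": 0, "dy": 0, "dz": 0, "yaw": 0, "claw": -0.7}, {"dx": 0, "dy": 0, "dz": 0, "yaw": 0, "claw": -0.7}, {"dx": 0, "dy": 0, "dz": 0, "yaw": 0, "claw": -0.7}, {"dx": 0, "dy": 0, "dz": -0.05, "yaw": 0, "claw": -0.7}, {"dx": 0, "dy": 0, "dz": -0.15, "yaw": 0, "claw": -0.8}, {"dx": 0, "dy": 0, "dz": -0.25, "yaw": 0, "claw": -1}, {"dx": 0, "dy": 0, "dz": -0.28, "yaw": 0, "claw": -1}, {"dx": 0, "dy": 0, "dz": -0.28, "yaw": 0, "claw": -1}]'

```text
time: 12.62
tool_pos: [0.4178, 0.1943, 0.1531]
tool_rot: [-0.0, 1.0, 0.006, 0.001]
contact_force: [0.7, -0.0, -0.3]
gripper_width: 1.002
grasp_force: 0.0
```

```bash
python3 -c "
from h import *
plan([(628,-48,160,.03),(628,-48,11,.03)])"
```

```text
now [417.8 194.3 153.1] 0.012 w 85.2 t 12.6 F [ 0.7 -0.  -0.3] g 0.0
dx 0.4147 dy 0.4895 dz -0.0132 yaw -0.0121  rows 5.1
dx 0.4141 dy 0.4897 dz 0.2848 yaw -0.0121  rows 2.4
```

Call:
send_rows --increments '[{"dx": 0.414, "dy": 0.49, "dz": 0, "yaw": -0.012, "claw": -1}, {"dx": 0.414, "dy": 0.49, "dz": 0, "yaw": -0.012, "claw": -1}, {"dx": 0.414, "dy": 0.49, "dz": 0, "yaw": -0.012, "claw": -1}, {"dx": 0.414, "dy": 0.49, "dz": 0, "yaw": -0.012, "claw": -1}, {"dx": 0.414, "dy": 0.49, "dz": 0, "yaw": -0.012, "claw": -1}, {"dx": 0.414, "dy": 0.49, "dz": 0, "yaw": -0.012, "claw": -1}, {"dx": 0.414, "dy": 0.49, "dz": 0, "yaw": -0.012, "claw": -1}, {"dx": 0.414, "dy": 0.49, "dz": 0.1, "yaw": -0.012, "claw": -1}, {"dx": 0.414, "dy": 0.49, "dz": 0.2, "yaw": -0.012, "claw": -1}, {"dx": 0.414, "dy": 0.49, "dz": 0.285, "yaw": -0.012, "claw": -1}, {"dx": 0.414, "dy": 0.49, "dz": 0.285, "yaw": -0.012, "claw": -1}, {"dx": 0.414, "dy": 0.49, "dz": 0.285, "yaw": -0.012, "claw": 1}, {"dx": 0.414, "dy": 0.49, "dz": 0.285, "yaw": -0.012, "claw": 1}, {"dx": 0.414, "dy": 0.49, "dz": 0.285, "yaw": -0.012, "claw": 1}, {"dx": 0.414, "dy": 0.49, "dz": 0.285, "yaw": -0.012, "claw": 1}]'

```text
time: 14.5
tool_pos: [0.6293, -0.0483, 0.0134]
tool_rot: [0.0, 1.0, 0.015, 0.002]
contact_force: [-1.5, 2.1, 7.3]
gripper_width: 0.677
grasp_force: 65.2
```

Call:
send_rows --increments '[{"dx": 0, "dy": 0, "dz": -0.05, "yaw": 0, "claw": 1}, {"dx": 0, "dy": 0, "dz": -0.15, "yaw": 0, "claw": 1}, {"dx": 0, "dy": 0, "dz": -0.22, "yaw": 0, "claw": 1}, {"dx": 0, "dy": 0, "dz": -0.22, "yaw": 0, "claw": 1}, {"dx": 0, "dy": 0, "dz": -0.22, "yaw": 0, "claw": 1}]'

```text
time: 15.12
tool_pos: [0.6259, -0.0482, 0.118]
tool_rot: [-0.0, 1.0, 0.015, -0.001]
contact_force: [-0.1, -0.0, -4.8]
gripper_width: 0.678
grasp_force: 65.8
```

```bash
python3 -c "
from h import *
plan([(556.5,259,121,.03),(556.5,259,5,.03)])"
```

```text
now [625.9 -48.2 118. ] 0.03 w 57.6 t 15.1 F [-0.1 -0.  -4.8] g 65.8
dx -0.1204 dy -0.6183 dz -0.0055 yaw -0.0002  rows 5.0
dx -0.1198 dy -0.6182 dz 0.2265 yaw -0.0002  rows 1.9
```

Call:
send_rows --increments '[{"dx": -0.06, "dy": -0.31, "dz": 0, "yaw": 0, "claw": 1}, {"dx": -0.06, "dy": -0.31, "dz": 0, "yaw": 0, "claw": 1}, {"dx": -0.12, "dy": -0.618, "dz": 0, "yaw": 0, "claw": 1}, {"dx": -0.12, "dy": -0.618, "dz": 0, "yaw": 0, "claw": 1}, {"dx": -0.12, "dy": -0.618, "dz": 0, "yaw": 0, "claw": 1}, {"dx": -0.12, "dy": -0.618, "dz": 0, "yaw": 0, "claw": 1}, {"dx": -0.12, "dy": -0.618, "dz": 0, "yaw": 0, "claw": 1}, {"dx": -0.12, "dy": -0.618, "dz": 0, "yaw": 0, "claw": 1}, {"dx": -0.12, "dy": -0.618, "dz": 0.1, "yaw": 0, "claw": 1}, {"dx": -0.12, "dy": -0.618, "dz": 0.18, "yaw": 0, "claw": 1}, {"dx": -0.12, "dy": -0.618, "dz": 0.22, "yaw": 0, "claw": 1}, {"dx": -0.12, "dy": -0.618, "dz": 0.231, "yaw": 0, "claw": 1}, {"dx": -0.12, "dy": -0.618, "dz": 0.231, "yaw": 0, "claw": 1}, {"dx": -0.12, "dy": -0.618, "dz": 0.231, "yaw": 0, "claw": 1}]'

```text
time: 16.88
tool_pos: [0.5597, 0.2581, 0.0064]
tool_rot: [-0.0, 1.0, 0.014, 0.001]
contact_force: [-2.0, -3.8, 5.8]
gripper_width: 0.676
grasp_force: 69.8
```

Call:
send_rows --increments '[{"dx": 0, "dy": 0, "dz": 0, "yaw": 0, "claw": -1}, {"dx": 0, "dy": 0, "dz": 0, "yaw": 0, "claw": -1}, {"dx": 0, "dy": 0, "dz": 0, "yaw": 0, "claw": -1}, {"dx": 0, "dy": 0, "dz": -0.05, "yaw": 0, "claw": -1}, {"dx": 0, "dy": 0, "dz": -0.15, "yaw": 0, "claw": -1}, {"dx": 0, "dy": 0, "dz": -0.25, "yaw": 0, "claw": -1}, {"dx": 0, "dy": 0, "dz": -0.35, "yaw": 0, "claw": -1}, {"dx": 0, "dy": 0, "dz": -0.35, "yaw": 0, "claw": -1}]'

```text
time: 17.88
tool_pos: [0.561, 0.2599, 0.1858]
tool_rot: [-0.002, 1.0, 0.015, 0.005]
contact_force: [0.3, 0.4, 0.0]
gripper_width: 1.0
grasp_force: 0.0
```

```bash
python3 -c "
from h import *
plan([(600,100,180,0.03)])
grab('wrist','w2.png');grab('top','t2.png')"
```

```text
now [561.  259.9 185.8] 0.03 w 85.0 t 17.9 F [0.3 0.4 0. ] g 0.0
dx 0.0682 dy 0.3220 dz 0.0112 yaw -0.0000  rows 2.6
```

View pics/w2.png

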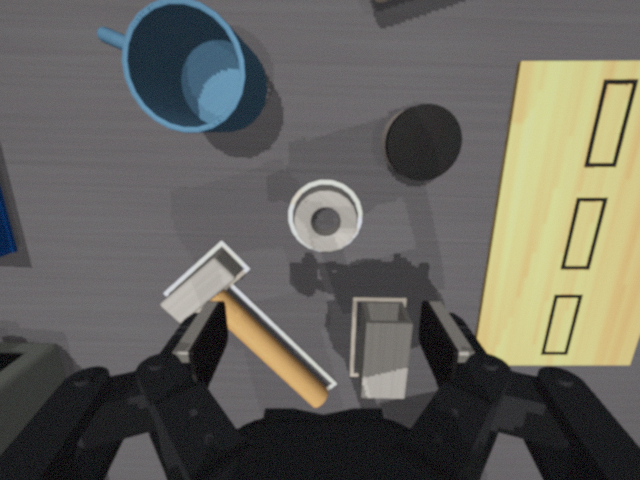

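The wrist view shows the three items on their marks: collar and ring at (325,215), hammer at (200,290) and tube at (385,350). The tin lid is at (424,143). Next I'll measure the tin lid.

```bash
cat > m2.py <<'E'
from h import *
from plant import manip
s=manip.state()
w=cv2.imread('pics/w2.png')[:,:,::-1].copy(); t=cv2.imread('pics/top0.png')[:,:,::-1].copy()
def lid(im,roi,th):
    x0,y0,x1,y1=roi; m=(im[y0:y1,x0:x1].max(2)<th).astype(np.uint8)*255
    m=cv2.morphologyEx(m,cv2.MORPH_OPEN,np.ones((3,3)))
    c=max(cv2.findContours(m,cv2.RETR_EXTERNAL,cv2.CHAIN_APPROX_NONE)[0],key=cv2.contourArea)+[x0,y0]
    return cv2.fitEllipse(c)
a=lid(w,(378,95,470,190),45); b=lid(t,(218,198,264,240),45)
print(a,b); k=KE('wrist',s)
print(onz(k,a[0],.042)*1000, onz(KE('top'),b[0],.042)*1000, tri(k,a[0],KE('top'),b[0]))
E
python3 m2.py
```

```text
Traceback (most recent call last):
  File "m2.py", line 10, in <module>
    a=lid(w,(378,95,470,190),45); b=lid(t,(218,198,264,240),45)
                                    ~~~^^^^^^^^^^^^^^^^^^^^^^^^
  File "m2.py", line 8, in lid
    c=max(cv2.findContours(m,cv2.RETR_EXTERNAL,cv2.CHAIN_APPROX_NONE)[0],key=cv2.contourArea)+[x0,y0]
      ~~~^^^^^^^^^^^^^^^^^^^^^^^^^^^^^^^^^^^^^^^^^^^^^^^^^^^^^^^^^^^^^^^^^^^^^^^^^^^^^^^^^^^^
ValueError: max() iterable argument is empty
```

```bash
sed -i 's/(218,198,264,240),45/(218,198,264,240),52/' m2.py; python3 m2.py; python3 - <<'E'
import cv2; t=cv2.imread('pics/top0.png'); print(t[210:224:6,222:260:3].max(2))
E
```

```text
[[112 101  66  67  67  67  67  69  69  67  84 100 112]
 [110  66  65  66  66  68  67  68  68  68  67  77 111]
 [113  78  66  67  67  67  67  67  68  67  41  74  79]]Traceback (most recent call last):
  File "m2.py", line 10, in <module>
    a=lid(w,(378,95,470,190),45); b=lid(t,(218,198,264,240),52)
                                    ~~~^^^^^^^^^^^^^^^^^^^^^^^^
  File "m2.py", line 8, in lid
    c=max(cv2.findContours(m,cv2.RETR_EXTERNAL,cv2.CHAIN_APPROX_NONE)[0],key=cv2.contourArea)+[x0,y0]
      ~~~^^^^^^^^^^^^^^^^^^^^^^^^^^^^^^^^^^^^^^^^^^^^^^^^^^^^^^^^^^^^^^^^^^^^^^^^^^^^^^^^^^^^
ValueError: max() iterable argument is empty
```

```bash
sed -i 's/(218,198,264,240),52/(218,198,264,240),72/' m2.py; python3 m2.py
```

```text
((424.357177734375, 165.65621948242188), (25.608867645263672, 33.610347747802734), 35.30693054199219) ((239.0258331298828, 217.19845581054688), (27.89845848083496, 28.868520736694336), 142.4722900390625)
[610.4140266  179.08896491  42.        ] [632.61767616 178.18909762  42.        ] (array([0.62115462, 0.17957098, 0.05907604]), np.float64(0.02026169822830331))
```

```bash
sed -i 's/(378,95,470,190),45/(378,95,470,190),60/' m2.py; python3 m2.py; python3 -c "
from h import *
plan([(631,178,175,0.03),(631,178,18,0.03)])"
```

```text
((422.7284240722656, 142.40655517578125), (71.17170715332031, 79.28314971923828), 41.6513786315918) ((239.0258331298828, 217.19845581054688), (27.89845848083496, 28.868520736694336), 142.4722900390625)
[628.68497218 182.71593579  42.        ] [632.61767616 178.18909762  42.        ] (array([0.6309297 , 0.18009897, 0.03622622]), np.float64(0.005249483085598429))
now [558.  258.8 179.7] 0.03 w 84.8 t 18.0 F [-0.  -0.3 -0.8] g 0.0
dx 0.1410 dy 0.1659 dz 0.0095 yaw -0.0000  rows 1.7
dx 0.1407 dy 0.1660 dz 0.3235 yaw -0.0000  rows 2.5
```

Call:
send_rows --increments '[{"dx": 0.142, "dy": 0.165, "dz": 0, "yaw": 0, "claw": -1}, {"dx": 0.142, "dy": 0.165, "dz": 0, "yaw": 0, "claw": -1}, {"dx": 0.142, "dy": 0.165, "dz": 0, "yaw": 0, "claw": -1}, {"dx": 0.142, "dy": 0.165, "dz": 0, "yaw": 0, "claw": -1}, {"dx": 0.142, "dy": 0.165, "dz": 0.1, "yaw": 0, "claw": -1}, {"dx": 0.142, "dy": 0.165, "dz": 0.2, "yaw": 0, "claw": -1}, {"dx": 0.142, "dy": 0.165, "dz": 0.3, "yaw": 0, "claw": -1}, {"dx": 0.142, "dy": 0.165, "dz": 0.343, "yaw": 0, "claw": -1}, {"dx": 0.142, "dy": 0.165, "dz": 0.343, "yaw": 0, "claw": -1}, {"dx": 0.142, "dy": 0.165, "dz": 0.343, "yaw": 0, "claw": 1}, {"dx": 0.142, "dy": 0.165, "dz": 0.343, "yaw": 0, "claw": 1}, {"dx": 0.142, "dy": 0.165, "dz": 0.343, "yaw": 0, "claw": 1}, {"dx": 0.142, "dy": 0.165, "dz": 0.343, "yaw": 0, "claw": 1}]'

```text
time: 19.6
tool_pos: [0.6338, 0.179, 0.0113]
tool_rot: [-0.001, 1.0, 0.015, 0.003]
contact_force: [-0.4, 0.8, 5.6]
gripper_width: 0.683
grasp_force: 66.0
```

Call:
send_rows --increments '[{"dx": 0, "dy": 0, "dz": -0.05, "yaw": 0, "claw": 1}, {"dx": 0, "dy": 0, "dz": -0.15, "yaw": 0, "claw": 1}, {"dx": 0, "dy": 0, "dz": -0.25, "yaw": 0, "claw": 1}, {"dx": 0, "dy": 0, "dz": -0.3, "yaw": 0, "claw": 1}, {"dx": 0, "dy": 0, "dz": -0.3, "yaw": 0, "claw": 1}, {"dx": 0, "dy": 0, "dz": -0.3, "yaw": 0, "claw": 1}]'

```text
time: 20.35
tool_pos: [0.63, 0.178, 0.1555]
tool_rot: [0.0, 1.0, 0.015, -0.002]
contact_force: [-0.7, -0.2, -4.0]
gripper_width: 0.685
grasp_force: 65.8
```

```bash
python3 -c "
from h import *
plan([(500,-125,158,.03),(485.5,-437.5,158,0.03)])"
```

```text
now [630.  178.  155.5] 0.03 w 58.2 t 20.4 F [-0.7 -0.2 -4. ] g 65.8
dx -0.2778 dy 0.5980 dz -0.0038 yaw -0.0002  rows 5.3
dx -0.3253 dy 1.2219 dz -0.0033 yaw -0.0002  rows 5.0
```

Call:
send_rows --increments '[{"dx": -0.14, "dy": 0.3, "dz": 0, "yaw": 0, "claw": 1}, {"dx": -0.14, "dy": 0.3, "dz": 0, "yaw": 0, "claw": 1}, {"dx": -0.278, "dy": 0.6, "dz": 0, "yaw": 0, "claw": 1}, {"dx": -0.278, "dy": 0.6, "dz": 0, "yaw": 0, "claw": 1}, {"dx": -0.278, "dy": 0.6, "dz": 0, "yaw": 0, "claw": 1}, {"dx": -0.305, "dy": 0.95, "dz": 0, "yaw": 0, "claw": 1}, {"dx": -0.305, "dy": 0.95, "dz": 0, "yaw": 0, "claw": 1}, {"dx": -0.305, "dy": 0.95, "dz": 0, "yaw": 0, "claw": 1}, {"dx": -0.305, "dy": 0.95, "dz": 0, "yaw": 0, "claw": 1}, {"dx": -0.305, "dy": 0.95, "dz": 0, "yaw": 0, "claw": 1}, {"dx": -0.305, "dy": 0.95, "dz": 0, "yaw": 0, "claw": 1}]'

```text
time: 21.72
tool_pos: [0.4927, -0.2993, 0.1564]
tool_rot: [-0.001, 1.0, 0.016, -0.001]
contact_force: [-0.1, -0.3, -3.6]
gripper_width: 0.684
grasp_force: 66.9
```

```bash
python3 -c "
from h import *
plan([(485.5,-437.5,155,.03),(485.5,-437.5,11,0.03)])"
```

```text
now [ 492.7 -299.3  156.4] 0.031 w 58.1 t 21.7 F [-0.1 -0.3 -3.6] g 66.9
dx -0.0231 dy 0.2759 dz 0.0024 yaw 0.0008  rows 2.2
dx -0.0226 dy 0.2764 dz 0.2904 yaw 0.0008  rows 2.3
```

Call:
send_rows --increments '[{"dx": -0.023, "dy": 0.276, "dz": 0, "yaw": 0, "claw": 1}, {"dx": -0.023, "dy": 0.276, "dz": 0, "yaw": 0, "claw": 1}, {"dx": -0.023, "dy": 0.276, "dz": 0, "yaw": 0, "claw": 1}, {"dx": -0.023, "dy": 0.276, "dz": 0, "yaw": 0, "claw": 1}, {"dx": -0.023, "dy": 0.276, "dz": 0.1, "yaw": 0, "claw": 1}, {"dx": -0.023, "dy": 0.276, "dz": 0.2, "yaw": 0, "claw": 1}, {"dx": -0.023, "dy": 0.276, "dz": 0.27, "yaw": 0, "claw": 1}, {"dx": -0.023, "dy": 0.276, "dz": 0.29, "yaw": 0, "claw": 1}, {"dx": -0.023, "dy": 0.276, "dz": 0.297, "yaw": 0, "claw": 1}, {"dx": -0.023, "dy": 0.276, "dz": 0.297, "yaw": 0, "claw": 1}, {"dx": -0.023, "dy": 0.276, "dz": 0.297, "yaw": 0, "claw": 1}]'

```text
time: 23.1
tool_pos: [0.4871, -0.4388, 0.0113]
tool_rot: [0.0, 1.0, 0.015, 0.001]
contact_force: [-0.2, 4.2, 4.2]
gripper_width: 0.684
grasp_force: 68.3
```

Call:
send_rows --increments '[{"dx": 0, "dy": 0, "dz": 0, "yaw": 0, "claw": -1}, {"dx": 0, "dy": 0, "dz": 0, "yaw": 0, "claw": -1}, {"dx": 0, "dy": 0, "dz": 0, "yaw": 0, "claw": -1}, {"dx": 0, "dy": 0, "dz": -0.05, "yaw": 0, "claw": -1}, {"dx": 0, "dy": 0, "dz": -0.15, "yaw": 0, "claw": -1}, {"dx": 0, "dy": 0, "dz": -0.25, "yaw": 0, "claw": -1}, {"dx": 0, "dy": 0, "dz": -0.35, "yaw": 0, "claw": -1}, {"dx": 0, "dy": 0, "dz": -0.35, "yaw": 0, "claw": -1}, {"dx": 0, "dy": 0, "dz": -0.35, "yaw": 0, "claw": -1}]'

```text
time: 24.22
tool_pos: [0.4854, -0.4392, 0.1838]
tool_rot: [-0.0, 1.0, 0.015, -0.0]
contact_force: [-0.4, 0.7, -0.7]
gripper_width: 1.001
grasp_force: 0.0
```

```bash
python3 -c "
from h import *
grab('top','t3.png');grab('scene','s3.png')
grab('wrist','w3.png')
plan([(399,-260,150,1.55)])"
```

```text
now [ 484.8 -438.4  181.7] 0.03 w 85.3 t 24.4 F [-0.  -0.  -0.2] g 0.0
dx -0.1607 dy -0.3616 dz 0.0649 yaw -1.0136  rows 8.1
```

View pics/t3.png

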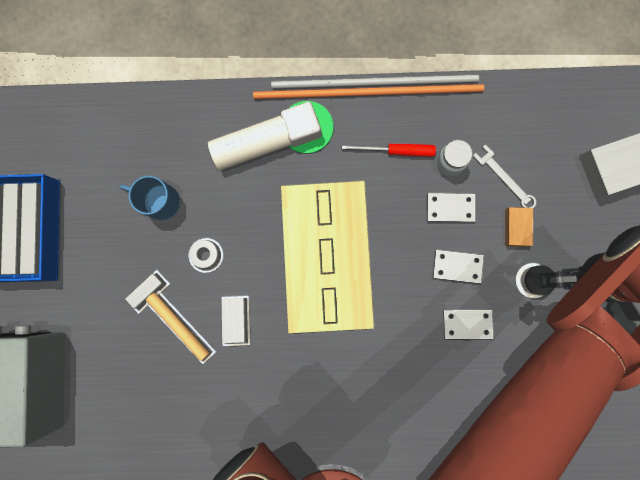

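The view confirms the collar (206,254), hammer and tube (235,320) sitting inside their outlines, with the board clear. I'll check the offsets and stand centres, and head for plate2.

Call:
send_rows --increments '[{"dx": -0.1, "dy": -0.2, "dz": 0, "yaw": -0.2, "claw": -1}, {"dx": -0.16, "dy": -0.36, "dz": 0, "yaw": -0.4, "claw": -1}, {"dx": -0.16, "dy": -0.36, "dz": 0, "yaw": -0.6, "claw": -1}, {"dx": -0.16, "dy": -0.36, "dz": 0, "yaw": -0.8, "claw": -1}, {"dx": -0.16, "dy": -0.36, "dz": 0, "yaw": -1.0, "claw": -1}, {"dx": -0.16, "dy": -0.36, "dz": 0, "yaw": -1.0, "claw": -1}, {"dx": -0.16, "dy": -0.36, "dz": 0, "yaw": -1.0, "claw": -1}, {"dx": -0.16, "dy": -0.36, "dz": 0, "yaw": -1.0, "claw": -1}, {"dx": -0.16, "dy": -0.36, "dz": 0, "yaw": -1.0, "claw": -1}, {"dx": -0.16, "dy": -0.36, "dz": 0, "yaw": -1.0, "claw": -1}, {"dx": -0.16, "dy": -0.36, "dz": 0, "yaw": -1.0, "claw": -1}]'

```text
time: 25.75
tool_pos: [0.4002, -0.2617, 0.184]
tool_rot: [-0.0, 0.722, 0.692, -0.0]
contact_force: [0.3, -0.4, -0.6]
gripper_width: 0.998
grasp_force: 0.0
```

```bash
cat > m3.py <<'E'
from h import *
import sys
f,g=sys.argv[1:3]
t=cv2.imread('pics/'+f)[:,:,::-1].copy(); s=cv2.imread('pics/'+g)[:,:,::-1].copy()
kt,ks=KE('top'),KE('scene')
def big(im,th,roi,inv=False):
    x0,y0,x1,y1=roi; v=im[y0:y1,x0:x1].max(2); m=((v<th) if inv else (v>th)).astype(np.uint8)*255
    return max(cv2.findContours(m,cv2.RETR_EXTERNAL,cv2.CHAIN_APPROX_NONE)[0],key=lambda c:cv2.boundingRect(c)[2]*cv2.boundingRect(c)[3])+[x0,y0]
for i,r in enumerate([(314,186,334,228),(316,234,337,277),(320,284,340,328)]):
    c=big(t,150,r,True); p=rectz(kt,c,.006); print('stand',i,p[0].round(1),*p[1:])
# hammer: wooden handle and steel head
h=cv2.cvtColor(t,cv2.COLOR_RGB2HSV)
m=((h[...,0]<22)&(h[...,1]>100)).astype(np.uint8)*255; m[:,:120]=0; m[:,222:]=0; m[:270]=0
c=max(cv2.findContours(m,cv2.RETR_EXTERNAL,cv2.CHAIN_APPROX_NONE)[0],key=cv2.contourArea); p=rectz(kt,c,.02); print('handle',p)
E
python3 m3.py t3.png s3.png; python3 -c "
from h import *
a=manip.state()
plan([(399,-250.5,60,1.555),(399,-250.5,3,1.555)])
t=cv2.imread('pics/t3.png'); cv2.imwrite('pics/c3.png',cv2.resize(t[230:370,110:270],None,fx=4,fy=4,interpolation=cv2.INTER_CUBIC))"
```

```text
stand 0 [654.5   1.9] [74.7, 30.1] 0.02
stand 1 [549.5  -1.6] [74.9, 29.5] 0.03
stand 2 [444.3  -5.1] [75.0, 29.5] 0.032
handle (array([409.34393, 314.96777], dtype=float32), [175.4, 26.1], 0.734)
now [ 400.2 -261.7  184. ] 1.528 w 84.8 t 25.8 F [ 0.3 -0.4 -0.6] g 0.0
dx 0.0222 dy -0.0033 dz 0.2480 yaw -0.0178  rows 2.0
dx 0.0221 dy -0.0032 dz 0.3620 yaw -0.0178  rows 0.9
```

View pics/c3.png

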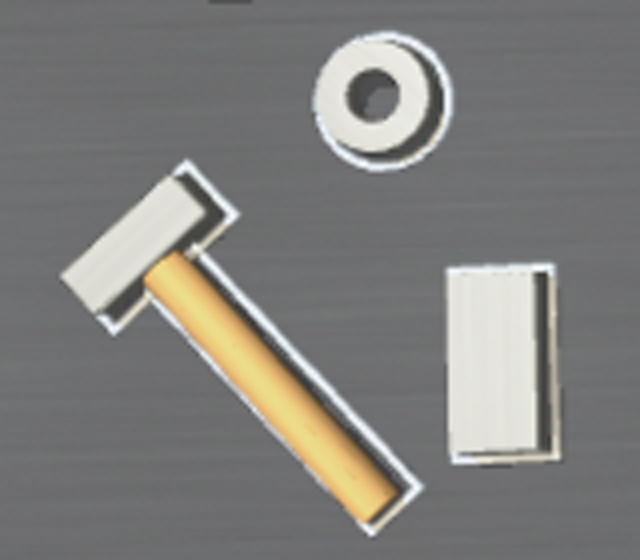

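The offsets look within 3 mm, and the stand centres agree with the board's pose. Now I'll grip plate2 near its +y end.

Call:
send_rows --increments '[{"dx": 0.022, "dy": -0.003, "dz": 0.15, "yaw": -0.018, "claw": -1}, {"dx": 0.022, "dy": -0.003, "dz": 0.25, "yaw": -0.018, "claw": -0.8}, {"dx": 0.022, "dy": -0.003, "dz": 0.3, "yaw": -0.018, "claw": -0.7}, {"dx": 0.022, "dy": -0.003, "dz": 0.345, "yaw": -0.018, "claw": -0.7}, {"dx": 0.022, "dy": -0.003, "dz": 0.362, "yaw": -0.018, "claw": -0.7}, {"dx": 0.022, "dy": -0.003, "dz": 0.362, "yaw": -0.018, "claw": -0.7}, {"dx": 0.022, "dy": -0.003, "dz": 0.362, "yaw": -0.018, "claw": -0.7}]'

```text
time: 26.62
tool_pos: [0.4001, -0.2514, 0.0045]
tool_rot: [0.001, 0.712, 0.702, 0.0]
contact_force: [0.1, -0.3, -0.1]
gripper_width: 0.853
grasp_force: 0.0
```

Call:
send_rows --increments '[{"dx": 0, "dy": 0, "dz": 0.006, "yaw": 0, "claw": -0.7}, {"dx": 0, "dy": 0, "dz": 0.006, "yaw": 0, "claw": -0.7}]'

```text
time: 26.88
tool_pos: [0.3994, -0.2508, 0.0006]
tool_rot: [0.0, 0.712, 0.702, 0.0]
contact_force: [-0.4, 0.2, 1.1]
gripper_width: 0.849
grasp_force: 0.0
```

Call:
send_rows --increments '[{"dx": 0, "dy": 0, "dz": 0.006, "yaw": 0, "claw": -0.7}, {"dx": 0, "dy": 0, "dz": 0.006, "yaw": 0, "claw": -0.7}, {"dx": 0, "dy": 0, "dz": 0.006, "yaw": 0, "claw": -0.55}, {"dx": 0, "dy": 0, "dz": 0.006, "yaw": 0, "claw": -0.55}]'

```text
time: 27.38
tool_pos: [0.3993, -0.2507, -0.0027]
tool_rot: [0.0, 0.712, 0.702, 0.0]
contact_force: [-0.3, 0.5, -0.3]
gripper_width: 0.778
grasp_force: 0.0
```

Call:
send_rows --increments '[{"dx": 0, "dy": 0, "dz": 0, "yaw": 0, "claw": 1}, {"dx": 0, "dy": 0, "dz": 0, "yaw": 0, "claw": 1}, {"dx": 0, "dy": 0, "dz": 0, "yaw": 0, "claw": 1}]'

```text
time: 27.75
tool_pos: [0.3995, -0.2509, -0.0021]
tool_rot: [0.0, 0.712, 0.702, 0.0]
contact_force: [-1.2, 1.8, 4.9]
gripper_width: 0.684
grasp_force: 65.6
```

Call:
send_rows --increments '[{"dx": -0.004, "dy": 0, "dz": -0.026, "yaw": 0, "claw": 1}, {"dx": -0.011, "dy": 0, "dz": -0.051, "yaw": 0, "claw": 1}, {"dx": -0.024, "dy": 0, "dz": -0.078, "yaw": 0, "claw": 1}, {"dx": -0.024, "dy": 0, "dz": -0.078, "yaw": 0, "claw": 1}]'

```text
time: 28.25
tool_pos: [0.4002, -0.2642, 0.0381]
tool_rot: [0.002, 0.712, 0.702, 0.0]
contact_force: [1.3, 0.5, -5.6]
gripper_width: 0.682
grasp_force: 65.9
```

```bash
python3 -c "
from h import *
_,a=grab('scene','s4.png');_,w=grab('wrist','w4.png')
c=cv2.resize(a[150:270,140:300],None,fx=3,fy=3); c2=cv2.resize(w,(480,360))
cv2.imwrite('pics/c4.png',np.vstack([c[:, :480],c2])[:600,:,::-1] if 0 else cv2.resize(np.hstack([cv2.resize(c,(480,360)),c2]),(800,300))[:,:,::-1])"
```

```text
(no output)
```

View pics/c4.png

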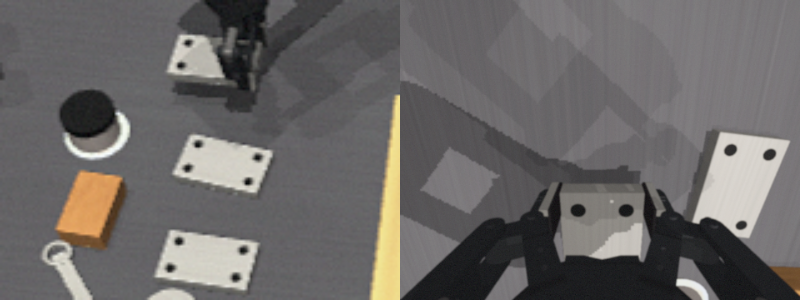

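Left crop (scene): the plate's shadow is detached. Right crop (wrist): the near end sits between the pads at about (600,220). The grip held it rigidly level instead of letting it pivot. I'll use the board's 6 mm side face as a stop instead. The free end goes against the board's +y edge, and pushing while arcing up about that edge lets friction turn the plate in the pads.

```bash
python3 -c "
from h import *
plan([(450,-200,140,1.57),(640,205,140,1.604),(640,205,3,1.604)])"
```

```text
now [ 399.  -262.8   36.4] 1.556 w 57.6 t 28.4 F [-1.   0.3 -7.1] g 65.9
dx 0.1270 dy 0.1002 dz -0.2072 yaw -0.0091  rows 2.1
dx 0.9424 dy 0.4685 dz -0.2071 yaw -0.0317  rows 7.2
dx 0.9424 dy 0.4684 dz 0.0669 yaw -0.0317  rows 2.2
```

Call:
send_rows --increments '[{"dx": 0, "dy": 0, "dz": -0.1, "yaw": 0, "claw": 1}, {"dx": 0, "dy": 0, "dz": -0.2, "yaw": 0, "claw": 1}, {"dx": 0.12, "dy": 0.1, "dz": -0.2, "yaw": -0.01, "claw": 1}, {"dx": 0.3, "dy": 0.2, "dz": -0.2, "yaw": -0.02, "claw": 1}, {"dx": 0.42, "dy": 0.25, "dz": -0.2, "yaw": -0.03, "claw": 1}, {"dx": 0.54, "dy": 0.3, "dz": -0.2, "yaw": -0.032, "claw": 1}, {"dx": 0.66, "dy": 0.35, "dz": -0.2, "yaw": -0.032, "claw": 1}, {"dx": 0.78, "dy": 0.4, "dz": -0.2, "yaw": -0.032, "claw": 1}, {"dx": 0.88, "dy": 0.44, "dz": -0.2, "yaw": -0.032, "claw": 1}, {"dx": 0.942, "dy": 0.469, "dz": -0.2, "yaw": -0.032, "claw": 1}, {"dx": 0.942, "dy": 0.469, "dz": -0.2, "yaw": -0.032, "claw": 1}, {"dx": 0.942, "dy": 0.469, "dz": -0.2, "yaw": -0.032, "claw": 1}, {"dx": 0.942, "dy": 0.469, "dz": -0.1, "yaw": -0.032, "claw": 1}, {"dx": 0.942, "dy": 0.469, "dz": 0, "yaw": -0.032, "claw": 1}, {"dx": 0.942, "dy": 0.469, "dz": 0.04, "yaw": -0.032, "claw": 1}, {"dx": 0.942, "dy": 0.469, "dz": 0.06, "yaw": -0.032, "claw": 1}, {"dx": 0.942, "dy": 0.469, "dz": 0.067, "yaw": -0.032, "claw": 1}, {"dx": 0.942, "dy": 0.469, "dz": 0.067, "yaw": -0.032, "claw": 1}]'

```text
time: 30.6
tool_pos: [0.6421, 0.2049, 0.0056]
tool_rot: [0.001, 0.695, 0.719, 0.001]
contact_force: [-1.5, -1.1, -2.2]
gripper_width: 0.681
grasp_force: 69.3
```

```bash
python3 -c "
from h import *
plan([(640,190,0,1.604)])
_,a=grab('scene','s5.png');_,w=grab('wrist','w5.png')
cv2.imwrite('pics/c5.png',np.hstack([cv2.resize(a[170:290,290:430],(400,343)),cv2.resize(w,(400,343))])[:,:,::-1])"
```

```text
now [642.1 204.9   5.6] 1.605 w 57.9 t 30.6 F [-1.5 -1.1 -2.2] g 69.3
dx -0.0297 dy -0.0052 dz 0.0112 yaw 0.0006  rows 0.3
```

View pics/c5.png

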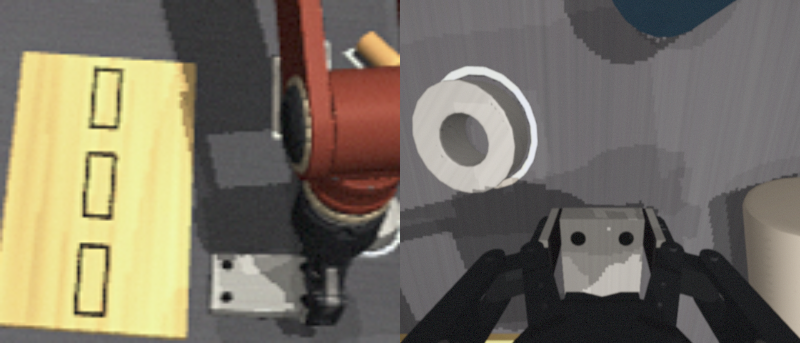

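Call:
send_rows --increments '[{"dx": 0, "dy": 0, "dz": 0.008, "yaw": 0, "claw": 1}, {"dx": 0, "dy": 0, "dz": 0.008, "yaw": 0, "claw": 1}]'

```text
time: 30.95
tool_pos: [0.6419, 0.2059, 0.0004]
tool_rot: [0.001, 0.695, 0.719, 0.002]
contact_force: [0.6, 2.2, 0.7]
gripper_width: 0.678
grasp_force: 69.2
```

Call:
send_rows --increments '[{"dx": -0.02, "dy": 0, "dz": 0, "yaw": 0, "claw": 1}, {"dx": -0.04, "dy": 0, "dz": 0, "yaw": 0, "claw": 1}, {"dx": -0.046, "dy": 0, "dz": 0, "yaw": 0, "claw": 1}, {"dx": -0.046, "dy": 0, "dz": 0, "yaw": 0, "claw": 1}]'

```text
time: 31.45
tool_pos: [0.6419, 0.1836, -0.0001]
tool_rot: [-0.0, 0.695, 0.719, 0.002]
contact_force: [0.9, 8.7, 2.5]
gripper_width: 0.68
grasp_force: 69.4
```

Call:
send_rows --increments '[{"dx": -0.014, "dy": 0, "dz": 0, "yaw": 0, "claw": 1}, {"dx": -0.014, "dy": 0, "dz": 0, "yaw": 0, "claw": 1}, {"dx": -0.015, "dy": 0, "dz": -0.015, "yaw": 0, "claw": 1}, {"dx": -0.017, "dy": 0, "dz": -0.03, "yaw": 0, "claw": 1}, {"dx": -0.024, "dy": 0, "dz": -0.058, "yaw": 0, "claw": 1}]'

```text
time: 32.08
tool_pos: [0.6397, 0.1728, 0.0259]
tool_rot: [-0.003, 0.695, 0.719, 0.001]
contact_force: [5.1, 5.6, -7.9]
gripper_width: 0.68
grasp_force: 69.6
```

```bash
python3 -c "
from h import *
plan([])
_,a=grab('scene','s6.png');_,w=grab('wrist','w6.png')
cv2.imwrite('pics/c6.png',np.hstack([cv2.resize(a[170:290,290:430],(400,343)),cv2.resize(w,(400,343))])[:,:,::-1])"
```

```text
now [639.7 172.8  25.9] 1.605 w 57.8 t 32.1 F [ 5.1  5.6 -7.9] g 69.6
```

View pics/c6.png

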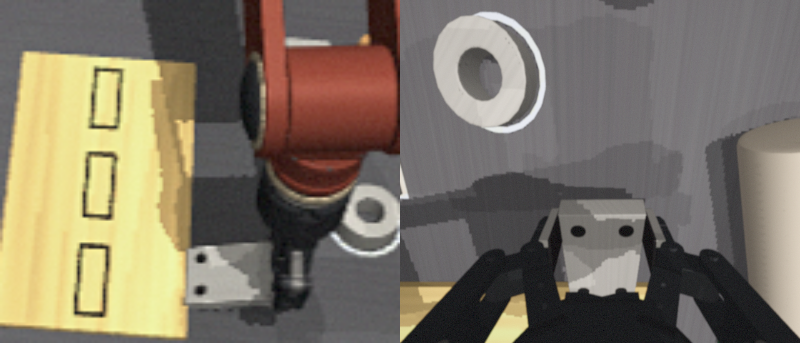

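The view shows the plate beginning to tilt against the board edge: the near-end face is taller in the wrist view and the free end is at the edge. Continuing the arc.

Call:
send_rows --increments '[{"dx": -0.008, "dy": 0, "dz": -0.013, "yaw": 0, "claw": 1}, {"dx": -0.015, "dy": 0, "dz": -0.027, "yaw": 0, "claw": 1}, {"dx": -0.023, "dy": 0, "dz": -0.039, "yaw": 0, "claw": 1}, {"dx": -0.032, "dy": 0, "dz": -0.051, "yaw": 0, "claw": 1}, {"dx": -0.032, "dy": 0, "dz": -0.051, "yaw": 0, "claw": 1}]'

```text
time: 32.8
tool_pos: [0.641, 0.1527, 0.0519]
tool_rot: [-0.0, 0.695, 0.719, -0.001]
contact_force: [1.0, 0.3, -6.7]
gripper_width: 0.678
grasp_force: 66.8
```

```bash
cat > tilt.py <<'E'
from h import *
import sys
def holes(f):
    im=cv2.imread('pics/'+f); g=im[250:480,400:560].max(2) if 0 else im.max(2)
    m=((g<60).astype(np.uint8)*255); m[:200]=0
    out=[]
    for c in cv2.findContours(m,cv2.RETR_LIST,cv2.CHAIN_APPROX_NONE)[0]:
        A=cv2.contourArea(c)
        if 60<A<700:
            (x,y),(a,b),_=cv2.fitEllipse(c)
            if 220<x<420 and max(a,b)/min(a,b)<2.2: out.append((round(x,1),round(y,1),int(A)))
    return out
T=P['wrist']['tool_from_camera'];K=np.array(P['wrist']['camera_matrix'])
for f in sys.argv[1:]:
    h=holes(f); print(f,h)
E
python3 -c "
from h import *
plan([]);grab('wrist','w7.png')"; python3 tilt.py w4.png w5.png w6.png w7.png
```

```text
now [641.  152.7  51.9] 1.604 w 57.6 t 32.8 F [ 1.   0.3 -6.7] g 66.8
w4.png [(361.4, 336.3, 308), (284.4, 336.3, 317)]
w5.png [(361.3, 333.6, 303), (284.6, 333.6, 307)]
w6.png [(361.6, 323.0, 249), (284.4, 323.2, 246)]
w7.png [(361.5, 316.9, 206), (284.5, 317.1, 214), (286.6, 261.6, 114), (231.0, 252.6, 69)]
```

```bash
python3 -c "
from h import *
plan([(640,185,52,1.604),(640,185,31,1.604),(640,165,31,1.604),(640,159.5,37.8,1.604),(640,151.1,48.8,1.604),(640,140.9,57.9,1.604)])"
```

```text
now [641.  153.   51.9] 1.604 w 57.9 t 32.9 F [-0.8  0.1 -7.4] g 66.8
dx 0.0640 dy 0.0002 dz -0.0003 yaw -0.0002  rows 0.5
dx 0.0640 dy 0.0003 dz 0.0417 yaw -0.0002  rows 0.3
dx 0.0241 dy -0.0010 dz 0.0417 yaw -0.0002  rows 0.3
dx 0.0131 dy -0.0014 dz 0.0281 yaw -0.0002  rows 0.1
dx -0.0037 dy -0.0020 dz 0.0061 yaw -0.0002  rows 0.2
dx -0.0241 dy -0.0028 dz -0.0121 yaw -0.0002  rows 0.2
```

Call:
send_rows --increments '[{"dx": 0.064, "dy": 0, "dz": 0, "yaw": 0, "claw": 1}, {"dx": 0.064, "dy": 0, "dz": 0.042, "yaw": 0, "claw": 1}, {"dx": 0.064, "dy": 0, "dz": 0.042, "yaw": 0, "claw": 1}, {"dx": 0.044, "dy": 0, "dz": 0.042, "yaw": 0, "claw": 1}, {"dx": 0.034, "dy": 0, "dz": 0.042, "yaw": 0, "claw": 1}, {"dx": 0.028, "dy": 0, "dz": 0.042, "yaw": 0, "claw": 1}, {"dx": 0.028, "dy": 0, "dz": 0.042, "yaw": 0, "claw": 1}]'

```text
time: 33.72
tool_pos: [0.6418, 0.1672, 0.0325]
tool_rot: [0.001, 0.695, 0.719, -0.0]
contact_force: [1.0, 0.5, -0.9]
gripper_width: 0.679
grasp_force: 67.5
```

Call:
send_rows --increments '[{"dx": -0.004, "dy": 0, "dz": 0, "yaw": 0, "claw": 1}, {"dx": -0.008, "dy": 0, "dz": 0, "yaw": 0, "claw": 1}]'

```text
time: 33.98
tool_pos: [0.6418, 0.1662, 0.0333]
tool_rot: [-0.001, 0.695, 0.719, 0.002]
contact_force: [-0.7, 11.5, 3.9]
gripper_width: 0.679
grasp_force: 68.0
```

Call:
send_rows --increments '[{"dx": -0.005, "dy": 0, "dz": -0.009, "yaw": 0, "claw": 1}, {"dx": -0.011, "dy": 0, "dz": -0.018, "yaw": 0, "claw": 1}]'

```text
time: 34.22
tool_pos: [0.6413, 0.1612, 0.0408]
tool_rot: [-0.002, 0.695, 0.719, 0.002]
contact_force: [-2.0, 6.9, -4.7]
gripper_width: 0.678
grasp_force: 66.1
```

```bash
python3 -c "
from h import *
plan([]);grab('wrist','w8.png')"; python3 tilt.py w8.png
```

```text
now [641.3 161.2  40.8] 1.605 w 57.7 t 34.2 F [-2.   6.9 -4.7] g 66.1
w8.png [(361.5, 316.1, 193), (284.3, 316.3, 198)]
```

Call:
send_rows --increments '[{"dx": 0, "dy": 0, "dz": 0, "yaw": 0, "claw": -0.2}, {"dx": 0, "dy": 0, "dz": 0, "yaw": 0, "claw": -0.2}]'

```text
time: 34.52
tool_pos: [0.6413, 0.1608, 0.0408]
tool_rot: [-0.002, 0.695, 0.719, 0.002]
contact_force: [0.3, 8.5, -2.7]
gripper_width: 0.678
grasp_force: 65.7
```

Call:
send_rows --increments '[{"dx": 0, "dy": 0, "dz": 0, "yaw": 0, "claw": -0.3}, {"dx": 0, "dy": 0, "dz": 0, "yaw": 0, "claw": -0.3}]'

```text
time: 34.78
tool_pos: [0.6414, 0.1609, 0.0409]
tool_rot: [-0.002, 0.695, 0.719, 0.002]
contact_force: [0.9, 8.3, -2.0]
gripper_width: 0.676
grasp_force: 65.7
```

Call:
send_rows --increments '[{"dx": 0, "dy": 0, "dz": 0, "yaw": 0, "claw": -0.345}, {"dx": 0, "dy": 0, "dz": 0, "yaw": 0, "claw": -0.345}]'

```text
time: 35.02
tool_pos: [0.6414, 0.1609, 0.0409]
tool_rot: [-0.002, 0.695, 0.719, 0.002]
contact_force: [1.1, 8.0, -2.2]
gripper_width: 0.68
grasp_force: 65.7
```

Call:
send_rows --increments '[{"dx": 0, "dy": 0, "dz": 0, "yaw": 0, "claw": -0.355}, {"dx": 0, "dy": 0, "dz": 0, "yaw": 0, "claw": -0.355}]'

```text
time: 35.28
tool_pos: [0.6413, 0.1609, 0.0408]
tool_rot: [-0.002, 0.695, 0.719, 0.002]
contact_force: [1.7, 8.6, -2.5]
gripper_width: 0.682
grasp_force: 64.7
```

Call:
send_rows --increments '[{"dx": 0, "dy": 0, "dz": 0, "yaw": 0, "claw": -0.362}, {"dx": 0, "dy": 0, "dz": 0, "yaw": 0, "claw": -0.362}]'

```text
time: 35.52
tool_pos: [0.6413, 0.1609, 0.0408]
tool_rot: [-0.002, 0.695, 0.719, 0.002]
contact_force: [0.9, 8.9, -3.0]
gripper_width: 0.681
grasp_force: 55.7
```

The grip force falls smoothly as the closure target nears the plate's width, so I can soften the grip until the plate pivots.

Call:
send_rows --increments '[{"dx": 0, "dy": 0, "dz": 0, "yaw": 0, "claw": -0.37}, {"dx": 0, "dy": 0, "dz": 0, "yaw": 0, "claw": -0.37}]'

```text
time: 35.78
tool_pos: [0.6413, 0.1608, 0.0407]
tool_rot: [-0.002, 0.695, 0.719, 0.002]
contact_force: [-0.0, 8.5, -3.5]
gripper_width: 0.688
grasp_force: 45.4
```

Call:
send_rows --increments '[{"dx": 0, "dy": 0, "dz": 0, "yaw": 0, "claw": -0.378}, {"dx": 0, "dy": 0, "dz": 0, "yaw": 0, "claw": -0.378}]'

```text
time: 36.02
tool_pos: [0.6412, 0.1607, 0.0407]
tool_rot: [-0.002, 0.695, 0.719, 0.001]
contact_force: [0.4, 8.7, -2.4]
gripper_width: 0.693
grasp_force: 35.0
```

```bash
python3 -c "
from h import *
plan([(641,165,105,1.604),(653.4,1.1,105,1.604)])"
```

```text
now [641.2 160.7  40.7] 1.605 w 58.9 t 36.0 F [ 0.4  8.7 -2.4] g 35.0
dx 0.0092 dy -0.0002 dz -0.1285 yaw 0.0004  rows 1.0
dx -0.3193 dy 0.0135 dz -0.1299 yaw 0.0004  rows 2.6
```

Call:
send_rows --increments '[{"dx": 0.009, "dy": 0, "dz": 0, "yaw": 0, "claw": 0}, {"dx": 0.009, "dy": 0, "dz": -0.06, "yaw": 0, "claw": 0}, {"dx": 0.009, "dy": 0, "dz": -0.13, "yaw": 0, "claw": 0}, {"dx": -0.1, "dy": 0.005, "dz": -0.13, "yaw": 0, "claw": 0}, {"dx": -0.2, "dy": 0.01, "dz": -0.13, "yaw": 0, "claw": 0}, {"dx": -0.32, "dy": 0.0135, "dz": -0.13, "yaw": 0, "claw": 0}, {"dx": -0.32, "dy": 0.0135, "dz": -0.13, "yaw": 0, "claw": 0}, {"dx": -0.32, "dy": 0.0135, "dz": -0.13, "yaw": 0, "claw": 0}, {"dx": -0.32, "dy": 0.0135, "dz": -0.13, "yaw": 0, "claw": 0}]'

```text
time: 37.15
tool_pos: [0.6531, -0.0001, 0.1052]
tool_rot: [-0.001, 0.695, 0.719, -0.001]
contact_force: [-0.5, 0.3, -6.6]
gripper_width: 0.683
grasp_force: 67.3
```

Call:
send_rows --increments '[{"dx": 0, "dy": 0, "dz": 0, "yaw": 0, "claw": -0.37}, {"dx": 0, "dy": 0, "dz": 0, "yaw": 0, "claw": -0.38}, {"dx": 0, "dy": 0, "dz": 0, "yaw": 0, "claw": -0.385}, {"dx": 0, "dy": 0, "dz": 0, "yaw": 0, "claw": -0.388}, {"dx": 0, "dy": 0, "dz": 0, "yaw": 0, "claw": -0.388}]'

```text
time: 37.78
tool_pos: [0.654, -0.0013, 0.1063]
tool_rot: [0.0, 0.695, 0.719, -0.0]
contact_force: [0.1, 1.1, -7.5]
gripper_width: 0.698
grasp_force: 18.1
```

```bash
python3 -c "
from h import *
plan([]);grab('wrist','w9.png')"; python3 tilt.py w9.png
```

```text
now [654.   -1.3 106.3] 1.605 w 59.3 t 37.8 F [ 0.1  1.1 -7.5] g 18.1
w9.png []
```

```bash
python3 -c "
from h import *
_,a=grab('scene','s9.png');w=cv2.imread('pics/w9.png')[:,:,::-1]
cv2.imwrite('pics/c9.png',np.hstack([cv2.resize(a[150:300,270:430],(400,375)),cv2.resize(w,(400,375))])[:,:,::-1])"
```

```text
(no output)
```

View pics/c9.png

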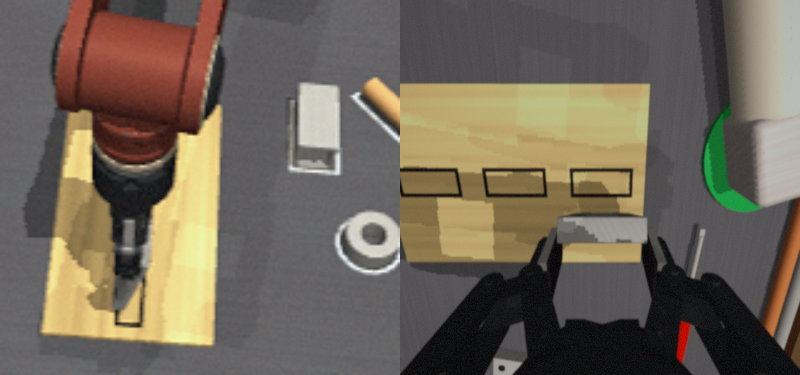

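The right half shows the plate's end face at (602,230) with its axis roughly along the line of sight, so it has swung to about 55°. Softening the grip a little more.

Call:
send_rows --increments '[{"dx": 0, "dy": 0, "dz": 0, "yaw": 0, "claw": -0.391}, {"dx": 0, "dy": 0, "dz": 0, "yaw": 0, "claw": -0.391}, {"dx": 0, "dy": 0, "dz": 0, "yaw": 0, "claw": -0.393}, {"dx": 0, "dy": 0, "dz": 0, "yaw": 0, "claw": -0.393}]'

```text
time: 38.38
tool_pos: [0.654, -0.0013, 0.1064]
tool_rot: [0.0, 0.695, 0.719, -0.0]
contact_force: [0.6, 0.3, -6.9]
gripper_width: 0.698
grasp_force: 11.5
```

```bash
cat > face.py <<'E'
from h import *
import sys
f=sys.argv[1]; s,im=grab('wrist',f)
plan([]); 
# light plate pixels in the column band between the fingers, row profile at u=323
h=cv2.cvtColor(im,cv2.COLOR_RGB2HSV); col=slice(295,350)
S=h[:,col,1].mean(1); V=h[:,col,2].mean(1)
for v in range(150,420,8): print(v,int(S[v]),int(V[v]),end=' | ')
E
python3 face.py w10.png; python3 -c "
from h import *
im=cv2.imread('pics/w9.png');h=cv2.cvtColor(im,cv2.COLOR_BGR2HSV);print()
print([(v,int(h[v,295:350,1].mean()),int(h[v,295:350,2].mean())) for v in range(150,420,8)])"
```

```text
now [654.   -1.2 106.3] 1.605 w 59.1 t 38.4 F [-0.  -0.2 -7.7] g 11.5
150 89 192 | 158 89 192 | 166 96 193 | 174 93 192 | 182 98 193 | 190 110 184 | 198 109 190 | 206 109 191 | 214 114 162 | 222 108 183 | 230 111 184 | 238 74 82 | 246 18 62 | 254 17 62 | 262 18 62 | 270 21 60 | 278 21 63 | 286 16 152 | 294 15 147 | 302 15 133 | 310 19 95 | 318 112 180 | 326 106 189 | 334 102 182 | 342 8 91 | 350 8 91 | 358 8 91 | 366 9 91 | 374 7 90 | 382 8 90 | 390 8 90 | 398 8 90 | 406 8 90 | 414 67 28 | 
[(150, 89, 190), (158, 89, 190), (166, 97, 190), (174, 95, 190), (182, 99, 190), (190, 111, 181), (198, 111, 187), (206, 109, 188), (214, 115, 159), (222, 111, 180), (230, 111, 182), (238, 118, 142), (246, 120, 132), (254, 119, 120), (262, 122, 114), (270, 119, 113), (278, 16, 115), (286, 14, 154), (294, 14, 152), (302, 14, 139), (310, 50, 123), (318, 112, 178), (326, 106, 186), (334, 103, 180), (342, 9, 89), (350, 8, 89), (358, 8, 89), (366, 9, 89), (374, 9, 89), (382, 8, 89), (390, 10, 88), (398, 8, 88), (406, 8, 87), (414, 63, 28)]
```

Rows 241–282 now show the broad face. The plate hangs about 10° off vertical with its bottom roughly 25 mm above the board. I'll shift it +3 mm in y and lower until it touches.

Call:
send_rows --increments '[{"dx": 0.006, "dy": 0, "dz": 0, "yaw": 0, "claw": -0.385}, {"dx": 0.006, "dy": 0, "dz": 0.02, "yaw": 0, "claw": -0.385}, {"dx": 0.006, "dy": 0, "dz": 0.036, "yaw": 0, "claw": -0.385}, {"dx": 0.006, "dy": 0, "dz": 0.042, "yaw": 0, "claw": -0.385}, {"dx": 0.006, "dy": 0, "dz": 0.042, "yaw": 0, "claw": -0.385}]'

```text
time: 39.05
tool_pos: [0.6538, 0.0017, 0.0866]
tool_rot: [-0.0, 0.695, 0.719, -0.0]
contact_force: [-5.2, 0.5, 4.0]
gripper_width: 0.696
grasp_force: 15.8
```

Call:
send_rows --increments '[{"dx": 0, "dy": 0, "dz": 0.004, "yaw": 0, "claw": -0.385}, {"dx": 0, "dy": 0, "dz": 0.006, "yaw": 0, "claw": -0.385}, {"dx": 0, "dy": 0, "dz": 0.006, "yaw": 0, "claw": -0.385}]'

```text
time: 39.42
tool_pos: [0.6546, 0.0016, 0.0862]
tool_rot: [0.001, 0.695, 0.719, 0.0]
contact_force: [-9.2, 0.4, 12.8]
gripper_width: 0.695
grasp_force: 16.6
```

Call:
send_rows --increments '[{"dx": 0, "dy": 0, "dz": -0.005, "yaw": 0, "claw": -0.387}, {"dx": -0.01, "dy": 0, "dz": -0.006, "yaw": 0, "claw": -0.387}, {"dx": -0.02, "dy": 0, "dz": -0.006, "yaw": 0, "claw": -0.387}, {"dx": -0.026, "dy": 0, "dz": -0.006, "yaw": 0, "claw": -0.387}, {"dx": -0.026, "dy": 0, "dz": -0.006, "yaw": 0, "claw": -0.387}]'

```text
time: 40.05
tool_pos: [0.6547, -0.0114, 0.0855]
tool_rot: [0.0, 0.695, 0.719, 0.0]
contact_force: [-2.3, 0.5, 3.6]
gripper_width: 0.693
grasp_force: 15.5
```

```bash
python3 face.py w11.png
```

```text
now [654.7 -11.3  85.6] 1.604 w 59.2 t 40.1 F [-2.   0.2  3. ] g 15.5
150 97 187 | 158 97 187 | 166 98 188 | 174 98 188 | 182 100 188 | 190 102 187 | 198 111 186 | 206 112 172 | 214 117 149 | 222 19 66 | 230 18 74 | 238 21 74 | 246 18 74 | 254 19 74 | 262 18 74 | 270 21 72 | 278 19 74 | 286 16 137 | 294 16 136 | 302 16 129 | 310 17 105 | 318 113 175 | 326 112 178 | 334 110 186 | 342 9 84 | 350 8 88 | 358 8 87 | 366 8 87 | 374 10 87 | 382 9 87 | 390 8 87 | 398 8 86 | 406 9 86 | 414 61 27 |
```

The plate is now upright to about 0.5°, within 3 mm of the rectangle's centre, and resting on the board. Releasing it and backing off upward.

Call:
send_rows --increments '[{"dx": 0, "dy": 0, "dz": 0, "yaw": 0, "claw": -0.4}, {"dx": 0, "dy": 0, "dz": 0, "yaw": 0, "claw": -0.43}, {"dx": 0, "dy": 0, "dz": 0, "yaw": 0, "claw": -0.5}, {"dx": 0, "dy": 0, "dz": 0, "yaw": 0, "claw": -0.6}, {"dx": 0, "dy": 0, "dz": 0, "yaw": 0, "claw": -0.7}, {"dx": 0, "dy": 0, "dz": -0.03, "yaw": 0, "claw": -0.7}, {"dx": 0, "dy": 0, "dz": -0.1, "yaw": 0, "claw": -0.7}, {"dx": 0, "dy": 0, "dz": -0.2, "yaw": 0, "claw": -0.7}, {"dx": 0, "dy": 0, "dz": -0.25, "yaw": 0, "claw": -0.7}]'

```text
time: 41.22
tool_pos: [0.6559, -0.0114, 0.2157]
tool_rot: [0.003, 0.695, 0.719, 0.002]
contact_force: [0.5, -0.6, 0.4]
gripper_width: 0.846
grasp_force: 0.0
```

```bash
python3 face.py w12.png; python3 - <<'E'
from h import *
plan([(560,-150,210,1.55),(519.5-6,-279+43,150,1.436),(513.5,-236,0,1.436)])
E
```

```text
now [657.2 -11.5 219.1] 1.605 w 72.2 t 41.3 F [0.3 0.1 2.9] g 0.0
150 95 191 | 158 98 191 | 166 93 191 | 174 103 188 | 182 115 96 | 190 19 71 | 198 17 76 | 206 20 70 | 214 15 157 | 222 15 152 | 230 113 167 | 238 116 160 | 246 112 167 | 254 112 174 | 262 110 184 | 270 107 172 | 278 8 87 | 286 7 90 | 294 9 90 | 302 8 90 | 310 9 89 | 318 9 89 | 326 9 90 | 334 8 89 | 342 9 89 | 350 9 88 | 358 10 89 | 366 16 80 | 374 14 143 | 382 14 133 | 390 13 142 | 398 14 139 | 406 13 137 | 414 66 41 | now [657.2 -11.5 219.1] 1.605 w 72.2 t 41.3 F [0.3 0.1 2.9] g 0.0
dx -0.2702 dy -0.2040 dz 0.0164 yaw 0.0366  rows 2.7
dx -0.4387 dy -0.3041 dz 0.1356 yaw 0.1126  rows 1.8
dx -0.4381 dy -0.3074 dz 0.4356 yaw 0.1126  rows 2.4
```

Plate 1 of 3 is standing. On to plate1, with the same firm grip, carry, then soft-grip swing.

```bash
python3 - <<'E'
from h import *
plan([(560,-150,215,1.55),(525.4,-235.4,150,1.436),(525.4,-235.4,-2.5,1.436)])
E
```

```text
now [657.2 -11.5 219.1] 1.605 w 72.2 t 41.3 F [0.3 0.1 2.9] g 0.0
dx -0.2702 dy -0.2039 dz 0.0064 yaw 0.0366  rows 2.7
dx -0.4383 dy -0.2803 dz 0.1359 yaw 0.1126  rows 1.8
dx -0.4377 dy -0.2836 dz 0.4408 yaw 0.1126  rows 2.4
```

Call:
send_rows --increments '[{"dx": -0.13, "dy": -0.1, "dz": 0, "yaw": 0.02, "claw": -0.7}, {"dx": -0.27, "dy": -0.2, "dz": 0, "yaw": 0.04, "claw": -0.7}, {"dx": -0.27, "dy": -0.2, "dz": 0, "yaw": 0.04, "claw": -0.7}, {"dx": -0.438, "dy": -0.28, "dz": 0.05, "yaw": 0.112, "claw": -0.7}, {"dx": -0.438, "dy": -0.281, "dz": 0.13, "yaw": 0.112, "claw": -0.7}, {"dx": -0.438, "dy": -0.282, "dz": 0.23, "yaw": 0.112, "claw": -0.7}, {"dx": -0.438, "dy": -0.283, "dz": 0.33, "yaw": 0.112, "claw": -0.7}, {"dx": -0.438, "dy": -0.283, "dz": 0.4, "yaw": 0.112, "claw": -0.7}, {"dx": -0.438, "dy": -0.283, "dz": 0.43, "yaw": 0.112, "claw": -0.7}, {"dx": -0.438, "dy": -0.283, "dz": 0.44, "yaw": 0.112, "claw": -0.7}, {"dx": -0.438, "dy": -0.283, "dz": 0.44, "yaw": 0.112, "claw": -0.7}, {"dx": -0.438, "dy": -0.283, "dz": 0.44, "yaw": 0.112, "claw": -0.55}, {"dx": -0.438, "dy": -0.283, "dz": 0.44, "yaw": 0.112, "claw": 0}, {"dx": -0.438, "dy": -0.283, "dz": 0.44, "yaw": 0.112, "claw": 0}, {"dx": -0.438, "dy": -0.283, "dz": 0.44, "yaw": 0.112, "claw": 0}]'

```text
time: 43.15
tool_pos: [0.523, -0.2367, -0.0046]
tool_rot: [0.003, 0.753, 0.658, 0.0]
contact_force: [-3.8, 1.5, 16.5]
gripper_width: 0.683
grasp_force: 72.2
```

```bash
python3 - <<'E'
from h import *
plan([(548.5,-130,130,1.604),(548.5,-5,112,1.604)])
E
```

```text
now [ 523.  -236.7   -4.6] 1.437 w 58.1 t 43.1 F [-3.8  1.5 16.5] g 72.2
dx 0.2175 dy 0.0233 dz -0.2697 yaw -0.1111  rows 2.8
dx 0.4654 dy -0.0101 dz -0.2345 yaw -0.1111  rows 2.0
```

Call:
send_rows --increments '[{"dx": 0, "dy": 0, "dz": -0.05, "yaw": 0, "claw": 0}, {"dx": 0, "dy": 0, "dz": -0.15, "yaw": 0, "claw": 0}, {"dx": 0, "dy": 0, "dz": -0.25, "yaw": -0.05, "claw": 0}, {"dx": 0.1, "dy": 0.02, "dz": -0.27, "yaw": -0.11, "claw": 0}, {"dx": 0.217, "dy": 0.023, "dz": -0.27, "yaw": -0.111, "claw": 0}, {"dx": 0.217, "dy": 0.023, "dz": -0.27, "yaw": -0.111, "claw": 0}, {"dx": 0.34, "dy": 0.007, "dz": -0.25, "yaw": -0.111, "claw": 0}, {"dx": 0.465, "dy": -0.01, "dz": -0.235, "yaw": -0.111, "claw": 0}, {"dx": 0.465, "dy": -0.01, "dz": -0.235, "yaw": -0.111, "claw": 0}, {"dx": 0.465, "dy": -0.01, "dz": -0.235, "yaw": -0.111, "claw": 0}, {"dx": 0.465, "dy": -0.01, "dz": -0.235, "yaw": -0.111, "claw": -0.37}, {"dx": 0.465, "dy": -0.01, "dz": -0.235, "yaw": -0.111, "claw": -0.38}, {"dx": 0.465, "dy": -0.01, "dz": -0.235, "yaw": -0.111, "claw": -0.385}, {"dx": 0.465, "dy": -0.01, "dz": -0.235, "yaw": -0.111, "claw": -0.388}, {"dx": 0.465, "dy": -0.01, "dz": -0.235, "yaw": -0.111, "claw": -0.388}]'

```text
time: 45.02
tool_pos: [0.5461, -0.0037, 0.1075]
tool_rot: [-0.0, 0.696, 0.718, -0.0]
contact_force: [-0.3, 1.3, -8.4]
gripper_width: 0.696
grasp_force: 16.0
```

```bash
python3 face.py w13.png; python3 tilt.py w13.png
```

```text
now [546.1  -3.4 107.5] 1.603 w 59.5 t 45.1 F [ 0.5  2.3 -6.2] g 15.4
150 97 179 | 158 101 179 | 166 111 179 | 174 108 179 | 182 98 179 | 190 112 179 | 198 113 176 | 206 113 172 | 214 23 76 | 222 20 75 | 230 17 78 | 238 18 78 | 246 19 78 | 254 17 77 | 262 19 78 | 270 19 75 | 278 17 76 | 286 17 77 | 294 16 124 | 302 17 109 | 310 18 81 | 318 115 159 | 326 112 174 | 334 108 171 | 342 8 83 | 350 8 83 | 358 9 82 | 366 9 82 | 374 8 82 | 382 9 81 | 390 9 81 | 398 10 81 | 406 10 81 | 414 77 24 | w13.png [(285.6, 273.7, 221), (359.7, 273.5, 222)]
```

Call:
send_rows --increments '[{"dx": -0.02, "dy": 0.005, "dz": 0, "yaw": 0, "claw": -0.386}, {"dx": -0.037, "dy": 0.005, "dz": 0, "yaw": 0, "claw": -0.386}, {"dx": -0.037, "dy": 0.005, "dz": 0.015, "yaw": 0, "claw": -0.386}, {"dx": -0.037, "dy": 0.005, "dz": 0.03, "yaw": 0, "claw": -0.386}, {"dx": -0.037, "dy": 0.005, "dz": 0.03, "yaw": 0, "claw": -0.386}]'

```text
time: 45.7
tool_pos: [0.5496, -0.0221, 0.0927]
tool_rot: [0.0, 0.695, 0.719, 0.0]
contact_force: [0.5, 0.9, -6.0]
gripper_width: 0.695
grasp_force: 15.4
```

```bash
cat > face2.py <<'E'
from h import *
import sys
# edges of the hanging plate: dark broad face from its bottom row vb to its top row vt (end face beyond)
s,im=grab('wrist',sys.argv[1]); ztop=float(sys.argv[2])   # world height offset of top end above TCP, mm
h=cv2.cvtColor(im,cv2.COLOR_RGB2HSV); S=h[:,295:350,1].mean(1); V=h[:,295:350,2].mean(1)
g=[v for v in range(150,340) if S[v]<45]; vb=g[0]; e=[v for v in g if V[v]>V[vb+6:vb+20].mean()*1.2 and v>vb+15]; vt=e[0] if e else g[-1]
r=lambda v:(-.9492*(v-236.9)/334.8-.3148)/(-.3148*(v-236.9)/334.8+.9492)
a=141.5-ztop; xa=81.3+r(vt)*a
from scipy.optimize import brentq
f=lambda ep:81.3+r(vb)*(a+100*np.cos(ep))-(xa-100*np.sin(ep))
ep=brentq(f,-.6,.6); y0=s['tool_pos'][1]*1000
print('rows',vb,vt,g[-1],'eps deg %.1f'%np.degrees(ep),'top centre y %.1f  bottom centre y %.1f  bottom z %.1f'%(y0+xa-7,y0+xa-7-100*np.sin(ep),s['tool_pos'][2]*1000+ztop-100*np.cos(ep)))
plan([])
E
python3 face2.py w14.png 18.9
```

```text
rows 225 287 339 eps deg 1.7 top centre y -9.9  bottom centre y -12.9  bottom z 11.6
now [549.6 -22.1  92.7] 1.603 w 59.4 t 45.8 F [ 0.2  0.4 -6.1] g 15.4
```

Call:
send_rows --increments '[{"dx": 0.01, "dy": -0.002, "dz": 0, "yaw": 0, "claw": -0.386}, {"dx": 0.019, "dy": -0.002, "dz": 0, "yaw": 0, "claw": -0.386}, {"dx": 0.019, "dy": -0.002, "dz": 0.006, "yaw": 0, "claw": -0.386}, {"dx": 0.019, "dy": -0.002, "dz": 0.01, "yaw": 0, "claw": -0.386}, {"dx": 0.019, "dy": -0.002, "dz": 0.013, "yaw": 0, "claw": -0.386}, {"dx": 0.019, "dy": -0.002, "dz": 0.013, "yaw": 0, "claw": -0.386}]'

```text
time: 46.5
tool_pos: [0.5504, -0.0132, 0.0924]
tool_rot: [0.002, 0.695, 0.719, 0.001]
contact_force: [-8.9, -0.7, 19.7]
gripper_width: 0.697
grasp_force: 18.2
```

```bash
python3 face2.py w15.png 18.9
```

```text
rows 235 287 339 eps deg 5.8 top centre y -1.0  bottom centre y -11.2  bottom z 11.8
now [550.4 -13.2  92.4] 1.604 w 59.1 t 46.5 F [-8.9 -0.5 20. ] g 18.2
```

Call:
send_rows --increments '[{"dx": 0, "dy": 0, "dz": -0.02, "yaw": 0, "claw": -0.386}, {"dx": 0.018, "dy": -0.003, "dz": -0.022, "yaw": 0, "claw": -0.386}, {"dx": 0.018, "dy": -0.003, "dz": -0.022, "yaw": 0, "claw": -0.386}, {"dx": 0.018, "dy": -0.003, "dz": -0.012, "yaw": 0, "claw": -0.386}, {"dx": 0.018, "dy": -0.003, "dz": -0.008, "yaw": 0, "claw": -0.386}]'

```text
time: 47.18
tool_pos: [0.5464, -0.0043, 0.0926]
tool_rot: [-0.0, 0.695, 0.719, -0.001]
contact_force: [-10.3, -1.1, 16.7]
gripper_width: 0.698
grasp_force: 17.7
```

```bash
python3 face2.py w16.png 18.9
```

```text
rows 231 287 314 eps deg 4.2 top centre y 7.9  bottom centre y 0.6  bottom z 11.7
now [546.4  -4.3  92.7] 1.604 w 59.2 t 47.2 F [-8.6 -1.3  9.7] g 17.1
```

Call:
send_rows --increments '[{"dx": -0.004, "dy": 0.003, "dz": -0.003, "yaw": 0, "claw": -0.387}, {"dx": -0.01, "dy": 0.003, "dz": -0.004, "yaw": 0, "claw": -0.387}, {"dx": -0.016, "dy": 0.003, "dz": -0.004, "yaw": 0, "claw": -0.387}, {"dx": -0.016, "dy": 0.003, "dz": -0.004, "yaw": 0, "claw": -0.387}]'

```text
time: 47.72
tool_pos: [0.5484, -0.0118, 0.0925]
tool_rot: [0.0, 0.696, 0.718, 0.0]
contact_force: [-1.5, 0.7, -0.2]
gripper_width: 0.696
grasp_force: 16.2
```

```bash
python3 face2.py w17.png 18.9
```

```text
rows 220 288 339 eps deg -0.6 top centre y -0.1  bottom centre y 0.9  bottom z 11.4
now [548.4 -11.8  92.5] 1.603 w 59.1 t 47.8 F [-2.   0.6  0.5] g 16.2
```

Upright and on its rectangle. Releasing.

Call:
send_rows --increments '[{"dx": 0, "dy": 0, "dz": 0.002, "yaw": 0, "claw": -0.395}, {"dx": 0, "dy": 0, "dz": 0.002, "yaw": 0, "claw": -0.43}, {"dx": 0, "dy": 0, "dz": 0, "yaw": 0, "claw": -0.5}, {"dx": 0, "dy": 0, "dz": 0, "yaw": 0, "claw": -0.6}, {"dx": 0, "dy": 0, "dz": 0, "yaw": 0, "claw": -0.7}, {"dx": 0, "dy": 0, "dz": -0.03, "yaw": 0, "claw": -0.7}, {"dx": 0, "dy": 0, "dz": -0.1, "yaw": 0, "claw": -0.7}, {"dx": 0, "dy": 0, "dz": -0.2, "yaw": 0, "claw": -0.7}, {"dx": 0, "dy": 0, "dz": -0.25, "yaw": 0, "claw": -0.7}, {"dx": 0, "dy": 0, "dz": -0.25, "yaw": 0, "claw": -0.7}]'

```text
time: 49.02
tool_pos: [0.55, -0.012, 0.2214]
tool_rot: [0.003, 0.696, 0.719, 0.002]
contact_force: [-0.2, 1.3, -0.1]
gripper_width: 0.849
grasp_force: 0.0
```

```bash
python3 face.py w18.png; python3 - <<'E'
from h import *
plan([(480,-150,210,1.58),(645.8,-228,150,1.53),(645.8,-228,-2,1.53)])
im=cv2.imread('pics/w18.png'); cv2.imwrite('pics/c18.png',im)
E
```

```text
now [548.8 -11.8 218.7] 1.603 w 72.0 t 49.1 F [-0.1 -0.2  0.7] g 0.0
150 102 195 | 158 89 194 | 166 91 194 | 174 106 189 | 182 99 70 | 190 21 77 | 198 18 77 | 206 18 104 | 214 15 160 | 222 24 159 | 230 112 173 | 238 114 168 | 246 109 175 | 254 111 178 | 262 111 185 | 270 106 175 | 278 8 91 | 286 8 93 | 294 9 93 | 302 8 92 | 310 9 93 | 318 8 92 | 326 8 92 | 334 9 91 | 342 8 91 | 350 9 91 | 358 9 90 | 366 9 91 | 374 9 90 | 382 8 91 | 390 9 91 | 398 8 91 | 406 9 91 | 414 67 29 | now [548.8 -11.8 218.7] 1.603 w 72.0 t 49.1 F [-0.1 -0.2  0.7] g 0.0
dx -0.2717 dy -0.1465 dz 0.0172 yaw 0.0155  rows 2.5
dx -0.4383 dy 0.1795 dz 0.1382 yaw 0.0489  rows 3.1
dx -0.4382 dy 0.1787 dz 0.4422 yaw 0.0489  rows 2.4
```

View pics/w18.png

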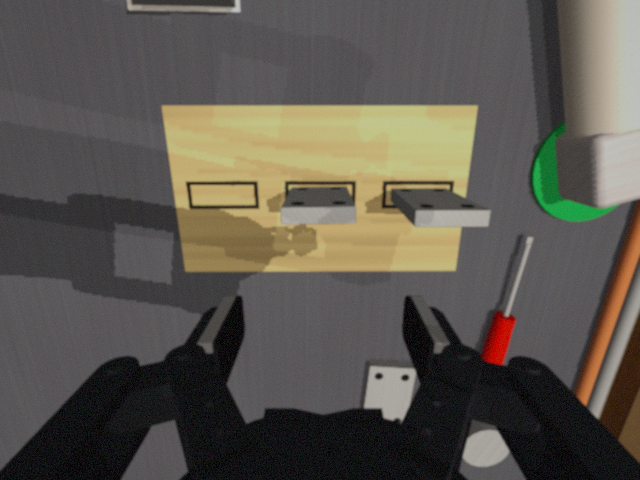

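Both plates stand inside their rectangles: bottoms near (320,190) and (420,190), with the third rectangle free at (223,195). Now the last plate.

Call:
send_rows --increments '[{"dx": -0.13, "dy": 0.02, "dz": 0, "yaw": 0.02, "claw": -0.7}, {"dx": -0.25, "dy": 0.06, "dz": 0, "yaw": 0.04, "claw": -0.7}, {"dx": -0.35, "dy": 0.12, "dz": 0, "yaw": 0.05, "claw": -0.7}, {"dx": -0.436, "dy": 0.18, "dz": 0.05, "yaw": 0.049, "claw": -0.7}, {"dx": -0.436, "dy": 0.181, "dz": 0.13, "yaw": 0.049, "claw": -0.7}, {"dx": -0.436, "dy": 0.181, "dz": 0.23, "yaw": 0.049, "claw": -0.7}, {"dx": -0.436, "dy": 0.181, "dz": 0.33, "yaw": 0.049, "claw": -0.7}, {"dx": -0.436, "dy": 0.181, "dz": 0.4, "yaw": 0.049, "claw": -0.7}, {"dx": -0.436, "dy": 0.181, "dz": 0.43, "yaw": 0.049, "claw": -0.7}, {"dx": -0.436, "dy": 0.181, "dz": 0.438, "yaw": 0.049, "claw": -0.7}, {"dx": -0.436, "dy": 0.181, "dz": 0.438, "yaw": 0.049, "claw": -0.7}, {"dx": -0.436, "dy": 0.181, "dz": 0.438, "yaw": 0.049, "claw": -0.55}, {"dx": -0.436, "dy": 0.181, "dz": 0.438, "yaw": 0.049, "claw": 0}, {"dx": -0.436, "dy": 0.181, "dz": 0.438, "yaw": 0.049, "claw": 0}, {"dx": -0.436, "dy": 0.181, "dz": 0.438, "yaw": 0.049, "claw": 0}]'

```text
time: 50.95
tool_pos: [0.6473, -0.2273, 0.0009]
tool_rot: [0.002, 0.721, 0.692, 0.001]
contact_force: [-0.1, 1.2, 6.7]
gripper_width: 0.684
grasp_force: 65.4
```

```bash
python3 - <<'E'
from h import *
plan([(560,-220,130,1.604),(443.6,-150,130,1.604),(443.6,-20,112,1.604)])
E
```

```text
now [ 647.3 -227.3    0.9] 1.53 w 58.1 t 51.0 F [-0.1  1.2  6.7] g 65.4
dx 0.0071 dy -0.1741 dz -0.2589 yaw -0.0494  rows 2.5
dx 0.1375 dy -0.4125 dz -0.2599 yaw -0.0494  rows 2.2
dx 0.3973 dy -0.4232 dz -0.2243 yaw -0.0494  rows 2.1
```

Call:
send_rows --increments '[{"dx": 0, "dy": 0, "dz": -0.05, "yaw": 0, "claw": 0}, {"dx": 0, "dy": 0, "dz": -0.15, "yaw": 0, "claw": 0}, {"dx": 0.005, "dy": -0.08, "dz": -0.25, "yaw": -0.03, "claw": 0}, {"dx": 0.01, "dy": -0.17, "dz": -0.26, "yaw": -0.05, "claw": 0}, {"dx": 0.07, "dy": -0.29, "dz": -0.26, "yaw": -0.05, "claw": 0}, {"dx": 0.137, "dy": -0.412, "dz": -0.26, "yaw": -0.05, "claw": 0}, {"dx": 0.137, "dy": -0.412, "dz": -0.26, "yaw": -0.05, "claw": 0}, {"dx": 0.25, "dy": -0.418, "dz": -0.24, "yaw": -0.05, "claw": 0}, {"dx": 0.36, "dy": -0.421, "dz": -0.225, "yaw": -0.05, "claw": 0}, {"dx": 0.398, "dy": -0.423, "dz": -0.225, "yaw": -0.05, "claw": 0}, {"dx": 0.398, "dy": -0.423, "dz": -0.225, "yaw": -0.05, "claw": 0}, {"dx": 0.398, "dy": -0.423, "dz": -0.225, "yaw": -0.05, "claw": 0}, {"dx": 0.398, "dy": -0.423, "dz": -0.225, "yaw": -0.05, "claw": -0.37}, {"dx": 0.398, "dy": -0.423, "dz": -0.225, "yaw": -0.05, "claw": -0.38}, {"dx": 0.398, "dy": -0.423, "dz": -0.225, "yaw": -0.05, "claw": -0.385}, {"dx": 0.398, "dy": -0.423, "dz": -0.225, "yaw": -0.05, "claw": -0.388}, {"dx": 0.398, "dy": -0.423, "dz": -0.225, "yaw": -0.05, "claw": -0.388}, {"dx": 0.398, "dy": -0.423, "dz": -0.225, "yaw": -0.05, "claw": -0.388}]'

```text
time: 53.2
tool_pos: [0.4423, -0.0187, 0.1105]
tool_rot: [-0.001, 0.695, 0.719, 0.0]
contact_force: [0.3, 1.3, -5.2]
gripper_width: 0.696
grasp_force: 10.9
```

```bash
python3 face2.py w20.png 13.1; python3 face.py w21.png;python3 tilt.py w21.png
```

```text
rows 180 286 339 eps deg -17.6 top centre y -9.0  bottom centre y 21.3  bottom z 28.3
now [442.4 -18.7 110.6] 1.605 w 58.8 t 53.2 F [ 0.2  1.3 -4.9] g 10.8
now [442.5 -18.9 110.8] 1.605 w 59.0 t 53.3 F [ 0.3  0.3 -5.6] g 10.6
150 96 199 | 158 94 199 | 166 94 199 | 174 94 198 | 182 18 116 | 190 35 83 | 198 17 110 | 206 16 110 | 214 16 110 | 222 17 110 | 230 17 111 | 238 17 114 | 246 17 114 | 254 17 113 | 262 17 107 | 270 17 109 | 278 16 111 | 286 15 131 | 294 15 135 | 302 17 95 | 310 109 189 | 318 106 193 | 326 7 93 | 334 7 96 | 342 7 96 | 350 7 96 | 358 7 96 | 366 8 96 | 374 8 95 | 382 7 94 | 390 9 94 | 398 9 94 | 406 8 94 | 414 55 29 | w21.png [(359.9, 265.2, 241), (286.1, 265.4, 231)]
```

Call:
send_rows --increments '[{"dx": 0, "dy": 0, "dz": 0, "yaw": 0, "claw": -0.39}, {"dx": 0, "dy": 0, "dz": 0, "yaw": 0, "claw": -0.388}]'

```text
time: 53.55
tool_pos: [0.4426, -0.0194, 0.1109]
tool_rot: [0.0, 0.695, 0.719, -0.0]
contact_force: [0.2, -0.6, -5.5]
gripper_width: 0.693
grasp_force: 7.9
```

```bash
python3 face2.py w22.png 13.1
```

```text
rows 201 339 339 eps deg -25.9 top centre y -36.0  bottom centre y 7.6  bottom z 34.0
now [442.6 -19.2 110.9] 1.605 w 59.1 t 53.6 F [ 0.5  0.6 -5.5] g 7.6
```

Call:
send_rows --increments '[{"dx": -0.011, "dy": 0.002, "dz": 0, "yaw": 0, "claw": -0.383}, {"dx": -0.022, "dy": 0.002, "dz": 0.01, "yaw": 0, "claw": -0.383}, {"dx": -0.022, "dy": 0.002, "dz": 0.02, "yaw": 0, "claw": -0.383}, {"dx": -0.022, "dy": 0.002, "dz": 0.024, "yaw": 0, "claw": -0.383}, {"dx": -0.022, "dy": 0.002, "dz": 0.024, "yaw": 0, "claw": -0.383}]'

```text
time: 54.22
tool_pos: [0.4437, -0.03, 0.0985]
tool_rot: [-0.0, 0.695, 0.719, -0.0]
contact_force: [0.1, -0.3, -4.8]
gripper_width: 0.694
grasp_force: 9.2
```

```bash
sed -i 's/\*1.2 and/*1.1 and/' face2.py; python3 face2.py w23.png 13.1; python3 -c "
from h import *
h=cv2.cvtColor(cv2.imread('pics/w23.png'),cv2.COLOR_BGR2HSV); print([(v,int(h[v,295:350,1].mean()),int(h[v,295:350,2].mean())) for v in range(180,340,6)])"
```

```text
rows 190 339 339 eps deg -31.2 top centre y -46.6  bottom centre y 5.2  bottom z 26.0
now [443.8 -30.1  98.7] 1.605 w 59.4 t 54.3 F [ 0.9 -1.3 -4.7] g 9.1
[(180, 99, 194), (186, 107, 190), (192, 91, 60), (198, 110, 187), (204, 109, 186), (210, 99, 194), (216, 96, 195), (222, 101, 187), (228, 63, 60), (234, 27, 57), (240, 16, 72), (246, 18, 72), (252, 19, 72), (258, 18, 72), (264, 18, 72), (270, 21, 66), (276, 17, 70), (282, 15, 148), (288, 15, 147), (294, 16, 139), (300, 18, 98), (306, 22, 96), (312, 108, 190), (318, 84, 139), (324, 8, 88), (330, 7, 90), (336, 7, 92)]
```

```bash
sed -i "s/vb=g\[0\];/vb=[v for v in g if all(q in g for q in range(v,v+12))][0];/" face2.py; python3 face2.py w24.png 13.1
```

```text
rows 238 278 339 eps deg 8.8 top centre y -16.6  bottom centre y -32.0  bottom z 12.9
now [444.  -30.2  98.9] 1.605 w 59.1 t 54.3 F [-0.  -0.4 -5.2] g 9.1
```

Call:
send_rows --increments '[{"dx": 0.025, "dy": 0, "dz": 0, "yaw": 0, "claw": -0.383}, {"dx": 0.052, "dy": 0, "dz": 0, "yaw": 0, "claw": -0.383}, {"dx": 0.052, "dy": 0, "dz": 0.004, "yaw": 0, "claw": -0.383}, {"dx": 0.052, "dy": 0, "dz": 0.008, "yaw": 0, "claw": -0.383}, {"dx": 0.052, "dy": 0, "dz": 0.01, "yaw": 0, "claw": -0.383}]'

```text
time: 54.95
tool_pos: [0.4446, -0.0046, 0.0971]
tool_rot: [0.001, 0.695, 0.719, 0.0]
contact_force: [-6.2, -0.3, 14.8]
gripper_width: 0.692
grasp_force: 11.8
```

```bash
python3 face2.py w25.png 13.1
```

```text
rows 219 281 306 eps deg 0.1 top centre y 7.4  bottom centre y 7.2  bottom z 10.2
now [444.7  -4.7  97.2] 1.605 w 58.8 t 55.0 F [-5.  -0.8 11.4] g 11.6
```

Call:
send_rows --increments '[{"dx": 0, "dy": 0, "dz": -0.012, "yaw": 0, "claw": -0.38}, {"dx": 0, "dy": 0, "dz": -0.018, "yaw": 0, "claw": -0.378}, {"dx": -0.005, "dy": 0, "dz": -0.018, "yaw": 0, "claw": -0.378}, {"dx": -0.01, "dy": 0, "dz": -0.018, "yaw": 0, "claw": -0.378}, {"dx": -0.015, "dy": 0, "dz": -0.018, "yaw": 0, "claw": -0.378}, {"dx": -0.02, "dy": 0, "dz": -0.018, "yaw": 0, "claw": -0.378}, {"dx": -0.023, "dy": 0, "dz": -0.018, "yaw": 0, "claw": -0.378}, {"dx": -0.023, "dy": 0, "dz": -0.012, "yaw": 0, "claw": -0.378}]'

```text
time: 56.0
tool_pos: [0.4437, -0.0158, 0.1]
tool_rot: [0.0, 0.695, 0.719, 0.0]
contact_force: [0.2, 0.4, -5.6]
gripper_width: 0.693
grasp_force: 12.1
```

```bash
python3 face2.py w26.png 13.1
```

```text
rows 227 280 339 eps deg 3.7 top centre y -3.3  bottom centre y -9.8  bottom z 13.3
now [443.2 -15.6  99.3] 1.605 w 58.8 t 56.0 F [-0.5  0.7 -5.6] g 12.1
```

Call:
send_rows --increments '[{"dx": 0.006, "dy": 0, "dz": 0, "yaw": 0, "claw": -0.378}, {"dx": 0.012, "dy": 0, "dz": 0, "yaw": 0, "claw": -0.378}, {"dx": 0.012, "dy": 0, "dz": 0.004, "yaw": 0, "claw": -0.378}, {"dx": 0.012, "dy": 0, "dz": 0.007, "yaw": 0, "claw": -0.378}, {"dx": 0.012, "dy": 0, "dz": 0.008, "yaw": 0, "claw": -0.378}, {"dx": 0.012, "dy": 0, "dz": 0.008, "yaw": 0, "claw": -0.378}]'

```text
time: 56.8
tool_pos: [0.4438, -0.01, 0.0976]
tool_rot: [0.0, 0.695, 0.719, -0.0]
contact_force: [-5.1, 0.1, 6.1]
gripper_width: 0.691
grasp_force: 13.1
```

```bash
python3 face2.py w27.png 13.1
```

```text
rows 225 280 306 eps deg 2.9 top centre y 2.6  bottom centre y -2.5  bottom z 10.8
now [443.8 -10.   97.6] 1.605 w 58.9 t 56.9 F [-4.  -0.8  5.5] g 13.1
```

Touching, with a 3° lean and the bottom at the rectangle's centre. I'll drag the top 5 mm toward −y.

Call:
send_rows --increments '[{"dx": -0.004, "dy": 0, "dz": 0, "yaw": 0, "claw": -0.384}, {"dx": -0.008, "dy": 0, "dz": 0, "yaw": 0, "claw": -0.384}, {"dx": -0.011, "dy": 0, "dz": 0, "yaw": 0, "claw": -0.384}, {"dx": -0.011, "dy": 0, "dz": 0, "yaw": 0, "claw": -0.384}]'

```text
time: 57.35
tool_pos: [0.444, -0.0155, 0.0974]
tool_rot: [0.0, 0.695, 0.719, 0.0]
contact_force: [-4.1, 0.5, 5.6]
gripper_width: 0.695
grasp_force: 11.8
```

```bash
python3 face2.py w28.png 13.1
```

```text
rows 211 281 339 eps deg -3.2 top centre y -3.4  bottom centre y 2.2  bottom z 10.7
now [444.  -15.5  97.5] 1.605 w 59.1 t 57.4 F [-3.5  0.9  5.6] g 11.8
```

```bash
python3 -c "
from h import *
h=cv2.cvtColor(cv2.imread('pics/w28.png'),cv2.COLOR_BGR2HSV); print([(v,int(h[v,295:350,1].mean()),int(h[v,295:350,2].mean())) for v in range(196,300,3)])"
```

```text
[(196, 110, 187), (199, 109, 193), (202, 108, 195), (205, 107, 195), (208, 115, 152), (211, 15, 47), (214, 17, 83), (217, 32, 64), (220, 18, 78), (223, 17, 88), (226, 16, 88), (229, 18, 87), (232, 17, 88), (235, 16, 87), (238, 17, 88), (241, 17, 87), (244, 16, 87), (247, 17, 87), (250, 17, 87), (253, 17, 87), (256, 17, 88), (259, 18, 87), (262, 17, 86), (265, 20, 81), (268, 21, 80), (271, 18, 86), (274, 16, 87), (277, 17, 87), (280, 17, 87), (283, 16, 143), (286, 15, 149), (289, 16, 147), (292, 15, 143), (295, 16, 136), (298, 16, 114)]
```

Call:
send_rows --increments '[{"dx": 0, "dy": 0, "dz": -0.004, "yaw": 0, "claw": -0.3}, {"dx": 0, "dy": 0, "dz": -0.006, "yaw": 0, "claw": -0.3}, {"dx": -0.006, "dy": 0, "dz": -0.008, "yaw": 0, "claw": -0.3}, {"dx": -0.012, "dy": 0, "dz": -0.008, "yaw": 0, "claw": -0.3}, {"dx": -0.012, "dy": 0, "dz": -0.004, "yaw": 0, "claw": -0.3}, {"dx": -0.012, "dy": 0, "dz": -0.001, "yaw": 0, "claw": -0.3}]'

```text
time: 58.15
tool_pos: [0.4441, -0.0218, 0.0984]
tool_rot: [0.0, 0.695, 0.719, -0.001]
contact_force: [-7.5, -1.2, 13.5]
gripper_width: 0.656
grasp_force: 49.5
```

```bash
python3 face2.py w29.png 13.1;python3 -c "
from h import *
h=cv2.cvtColor(cv2.imread('pics/w29.png'),cv2.COLOR_BGR2HSV); print([(v,int(h[v,295:350,1].mean()),int(h[v,295:350,2].mean())) for v in range(196,240,2)])"
```

```text
rows 226 279 339 eps deg 3.6 top centre y -8.7  bottom centre y -15.0  bottom z 11.7
now [444.1 -21.8  98.4] 1.605 w 55.9 t 58.2 F [-5.9 -0.7  7. ] g 49.1
[(196, 108, 194), (198, 111, 183), (200, 119, 92), (202, 42, 28), (204, 115, 103), (206, 107, 183), (208, 103, 192), (210, 105, 192), (212, 106, 193), (214, 105, 193), (216, 106, 192), (218, 105, 192), (220, 103, 193), (222, 100, 193), (224, 98, 159), (226, 34, 76), (228, 33, 56), (230, 21, 64), (232, 17, 75), (234, 18, 76), (236, 17, 76), (238, 17, 75)]
```

Call:
send_rows --increments '[{"dx": 0, "dy": 0, "dz": -0.008, "yaw": 0, "claw": -0.375}, {"dx": 0.008, "dy": 0, "dz": -0.008, "yaw": 0, "claw": -0.375}, {"dx": 0.016, "dy": 0, "dz": -0.008, "yaw": 0, "claw": -0.378}, {"dx": 0.016, "dy": 0, "dz": 0, "yaw": 0, "claw": -0.378}, {"dx": 0.016, "dy": 0, "dz": 0.002, "yaw": 0, "claw": -0.378}, {"dx": 0.016, "dy": 0, "dz": 0.002, "yaw": 0, "claw": -0.378}]'

```text
time: 58.95
tool_pos: [0.4439, -0.0134, 0.0976]
tool_rot: [0.0, 0.695, 0.719, -0.0]
contact_force: [-5.6, -0.4, 8.9]
gripper_width: 0.689
grasp_force: 15.2
```

```bash
cat >> face2.py <<'E'
print([(v,int(S[v]),int(V[v])) for v in range(196,240,3)])
E
python3 face2.py w30.png 13.1
```

```text
rows 219 280 339 eps deg 0.4 top centre y -0.8  bottom centre y -1.5  bottom z 10.7
now [444.  -13.4  97.5] 1.605 w 58.3 t 59.0 F [-5.7 -0.3  8.9] g 15.2
[(196, 110, 183), (199, 109, 188), (202, 108, 194), (205, 106, 196), (208, 102, 196), (211, 114, 132), (214, 37, 34), (217, 72, 104), (220, 16, 74), (223, 33, 62), (226, 17, 81), (229, 17, 83), (232, 16, 83), (235, 16, 83), (238, 15, 83)]
```

Upright, 4 mm from centre. Releasing.

Call:
send_rows --increments '[{"dx": 0, "dy": 0, "dz": -0.002, "yaw": 0, "claw": -0.39}, {"dx": 0, "dy": 0, "dz": -0.003, "yaw": 0, "claw": -0.43}, {"dx": 0, "dy": 0, "dz": -0.003, "yaw": 0, "claw": -0.5}, {"dx": 0, "dy": 0, "dz": -0.003, "yaw": 0, "claw": -0.6}, {"dx": 0, "dy": 0, "dz": -0.003, "yaw": 0, "claw": -0.7}, {"dx": 0, "dy": 0, "dz": -0.03, "yaw": 0, "claw": -0.7}, {"dx": 0, "dy": 0, "dz": -0.1, "yaw": 0, "claw": -0.7}, {"dx": 0, "dy": 0, "dz": -0.2, "yaw": 0, "claw": -0.7}, {"dx": -0.2, "dy": 0, "dz": -0.28, "yaw": 0, "claw": -0.7}, {"dx": -0.4, "dy": 0, "dz": -0.28, "yaw": 0, "claw": -0.7}, {"dx": -0.6, "dy": 0, "dz": -0.28, "yaw": 0, "claw": -0.7}, {"dx": -0.75, "dy": 0, "dz": -0.28, "yaw": 0, "claw": -0.7}, {"dx": -0.75, "dy": 0, "dz": -0.28, "yaw": 0, "claw": -0.7}, {"dx": -0.75, "dy": 0, "dz": -0.28, "yaw": 0, "claw": -0.7}, {"dx": -0.75, "dy": 0, "dz": -0.28, "yaw": 0, "claw": -0.7}]'

```text
time: 60.88
tool_pos: [0.4555, -0.3916, 0.236]
tool_rot: [0.0, 0.697, 0.718, -0.0]
contact_force: [0.1, 0.6, 0.2]
gripper_width: 0.851
grasp_force: 0.0
```

```bash
python3 - <<'E'
from h import *
plan([]); _,t=grab('top','t9.png'); _,s=grab('scene','s10.png')
cv2.imwrite('pics/c10.png',np.hstack([cv2.resize(t[170:370,110:386],(500,362)),cv2.resize(s[160:300,280:396],(300,362))])[:,:,::-1])
E
```

```text
now [ 455.5 -391.6  236. ] 1.601 w 72.3 t 60.9 F [0.1 0.6 0.2] g 0.0
```

View pics/c10.png

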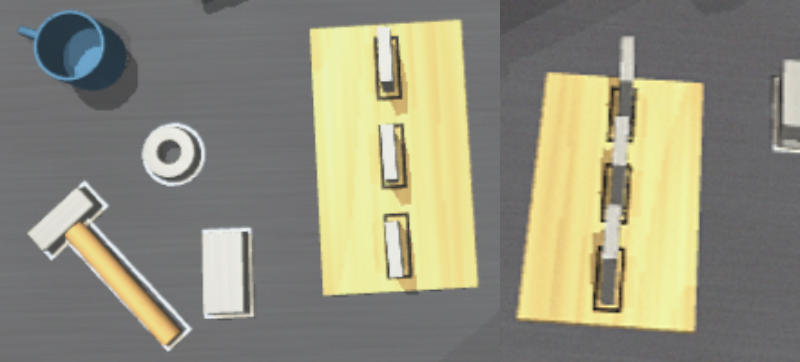

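All three plates stand in their rectangles, and the hammer, tube and collar are on their marks (none knocked). A numeric check before handing in:

```bash
python3 - <<'E'
from h import *
t=cv2.imread('pics/t9.png')[:,:,::-1].copy(); kt=KE('top')
for i,((sx,sy),r) in enumerate(zip([(654.5,1.9),(549.5,-1.6),(444.3,-5.1)],[(312,176,336,222),(314,232,338,278),(314,284,340,330)])):
    x0,y0,x1,y1=r; h=cv2.cvtColor(t[y0:y1,x0:x1],cv2.COLOR_RGB2HSV); m=((h[...,1]<40)&(h[...,2]>165)).astype(np.uint8)*255
    c=max(cv2.findContours(m,cv2.RETR_EXTERNAL,cv2.CHAIN_APPROX_NONE)[0],key=cv2.contourArea)+[x0,y0]
    p=rectz(kt,c,.106); print('plate at',i,p[0].round(1),p[1],p[2],'off',(p[0]-[sx,sy]).round(1))
for n,k,r,z in [('collar','grey',(184,235,228,276),.026),('tube','grey',(216,288,256,352),.045),('colmark0','white',(184,235,228,276),0)]:
    x0,y0,x1,y1=r; h=cv2.cvtColor(t[y0:y1,x0:x1],cv2.COLOR_RGB2HSV); m=((h[...,1]<60)&(h[...,2]>130)).astype(np.uint8)*255
    m=cv2.morphologyEx(m,cv2.MORPH_OPEN,np.ones((5,5))) if z else m
    c=max(cv2.findContours(m,cv2.RETR_EXTERNAL,cv2.CHAIN_APPROX_NONE)[0],key=cv2.contourArea)+[x0,y0]; p=rectz(kt,c,z); print(n,p[0].round(1),*p[1:])
x0,y0,x1,y1=505,250,565,310; c=t[y0:y1,x0:x1].max(2)
m=((c<72)).astype(np.uint8)*255; m=cv2.morphologyEx(m,cv2.MORPH_OPEN,np.ones((5,5)))
c=max(cv2.findContours(m,cv2.RETR_EXTERNAL,cv2.CHAIN_APPROX_NONE)[0],key=cv2.contourArea)+[x0,y0]; p=rectz(kt,c,.042); print('tin',p[0].round(1),p[1],'mark 487.5 -437')
E
```

```text
plate at 0 [654.6   2.6] [58.5, 13.2] 0.035 off [0.1 0.7]
plate at 1 [547.9   0.9] [57.7, 13.2] 0.048 off [-1.6  2.5]
plate at 2 [443.1  -2.1] [59.1, 13.3] 0.077 off [-1.2  3. ]
collar [562.9 260.2] [63.5, 59.4] 3.135
tube [420.3 194.4] [101.7, 45.5] 3.131
colmark0 [558.9 258.5] [75.7, 75.7] 0.77
tin [ 486.9 -436.4] [60.6, 57.5] mark 487.5 -437
```

```bash
python3 -c "
from plant import manip
print(manip.job_done())"
```

```text
the job is handed in; nothing more can be done
None
```

Job handed in: all three plates stand on end within 4 mm of their rectangle centres, the hammer, tube, collar and tin are within about 5 mm of their marks, and nothing is gripped; no verdict came back.

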